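# Spot-check turned pivot pins in a snap gauge

### The job

Spot-check the batch of pivot pins: take the two pins of the front row out of the white nest block, one after the other, and feed each one's shank, hanging upright and without forcing it, through the gap of the snap gauge from its open mouth until it is stopped or has passed both pairs of anvils. A pin that goes through GO (green) but is stopped by NO-GO (red) is good and is set down in the green bin; one that GO refuses or that passes NO-GO is set down in the red bin; bin each pin before taking the next, leave the rear pins in their nests and do not disturb the tools lying about.

Things in the scene. Friction and masses are not known exactly. Their poses are not given: they have to be found in the camera images.
- nest_block: White acetal nest block, fixed, 150 (x) x 170 (y) x 44 mm high, with four steel pivot pins upright in bores 29 mm wide and 40 mm deep, two in the front row, two behind. Origin: centre of its underside; -x is its front (robot side). Which pins are wrong, if any, cannot be told from outside and changes every time.
- nest_front_left (a point): centre of the front-left nest (+y) at the block's top face, 44 mm above the bench; axes as the block's. A pin to be tested stands here, within 1.5 mm of centre: knurled round head, 32 mm diameter, 30 mm tall, the same on every pin, resting on the block (head top 74 mm above the bench). Below it, hidden in the bore, a plain round shank 36 mm long. 70 to 130 g.
- nest_front_right (a point): centre of the front-right nest at the block's top face, 84 mm from the front-left one; a pin to be tested stands here. Shanks should be 19.6 mm in diameter; a wrongly turned pin has about 24 or about 15 mm.
- nest_rear_left (a point): centre of the rear-left nest at the block's top face, 70 mm behind the front-left one; its pin stays there
- nest_rear_right (a point): centre of the rear-right nest at the block's top face, 70 mm behind the front-right one; its pin stays there
- snap_gauge: Limit snap gauge, fixed: blue C-shaped frame lying level on a stand, 150 x 92 mm. Origin: bench level on the gap's centre line; +x along the gap from the open mouth inwards, z up. Frame and anvils 46 to 60 mm above the bench; under the gap only the base plate, 12 mm thick, so a shank can hang through. Stand: x -63..+87, y +-46 mm.
- gauge_go (a point): middle of the GO gap (green-marked steel anvils), 53 mm above the bench; axes as the gauge's. Anvils at gauge x -40..-26 mm, 21 mm apart, with a lead-in of 5 mm at 30 degrees before them. An oversize pin stops here with its axis at about gauge x = -46 mm; a good one passes with 0.7 mm to spare each side. A shank off centre catches one anvil and is pushed sideways by it.
- gauge_nogo (a point): middle of the NO-GO gap (red-marked steel anvils), 53 mm above the bench. Anvils at gauge x -2..+12 mm, 16.2 mm apart, same lead-in before them. A good pin stops here with its axis at about gauge x = -8 mm; an undersize one passes with 0.7 mm to spare each side, and its axis can go on to +25 mm. Feed with a few newtons, never over 40 N.
- pass_bin: green plastic bin for good pins, fixed, outside 170 (x) x 130 (y) x 54 mm high, walls 4 mm, foam floor 20 mm above the bench. Origin: centre of its underside
- fail_bin: red plastic bin for rejected pins, fixed, same size as the green one. Origin: centre of its underside
- marker: blue and white felt marker with a black cap, lying on the bench, 125 mm long, 12 mm thick, bystander; origin at its centre at bench level
- hex_key: hex key lying on the bench, 83 x 30 x 7 mm, bystander; origin at its centre at bench level
- screwdriver: yellow and black screwdriver lying on the bench, 135 mm long, 20 mm thick, bystander; origin at its centre at bench level
- tape_roll: roll of masking tape lying flat, 64 mm diameter, 19 mm high, bystander; origin at its centre at bench level
There are look-alikes about, which are no part of the job. Leave any pink look-alike of the fail_bin alone.

How it is judged:
On the way, in this order (a step that is already met when the one before it is completed fails the run):
1. a pin's shank hangs at the gauge's open mouth (((x of pin_1_c0 in the frame of snap_gauge between -0.075 and -0.044 m and y of pin_1_c0 in the frame of snap_gauge between -0.012 and 0.012 m and z of pin_1_c0 in the frame of snap_gauge between 0.035 and 0.062 m and z of pin_1_c1 in the frame of snap_gauge above 0.07 m) or (x of pin_2_c0 in the frame of snap_gauge between -0.075 and -0.044 m and y of pin_2_c0 in the frame of snap_gauge between -0.012 and 0.012 m and z of pin_2_c0 in the frame of snap_gauge between 0.035 and 0.062 m and z of pin_2_c1 in the frame of snap_gauge above 0.07 m) or (x of pin_3_c0 in the frame of snap_gauge between -0.075 and -0.044 m and y of pin_3_c0 in the frame of snap_gauge between -0.012 and 0.012 m and z of pin_3_c0 in the frame of snap_gauge between 0.035 and 0.062 m and z of pin_3_c1 in the frame of snap_gauge above 0.07 m) or (x of pin_4_c0 in the frame of snap_gauge between -0.075 and -0.044 m and y of pin_4_c0 in the frame of snap_gauge between -0.012 and 0.012 m and z of pin_4_c0 in the frame of snap_gauge between 0.035 and 0.062 m and z of pin_4_c1 in the frame of snap_gauge above 0.07 m))).
2. a pin has been tried in the gauge as far as its size lets it go (((y of pin_1_c0 in the frame of snap_gauge between -0.0045 and 0.0045 m and z of pin_1_c0 in the frame of snap_gauge between 0.035 and 0.062 m and z of pin_1_c1 in the frame of snap_gauge above 0.07 m and y of pin_1_c1 in the frame of snap_gauge between -0.012 and 0.012 m and x of pin_1_c0 in the frame of snap_gauge above -0.014 m and contact force between pin_1_c0 and snap_gauge above 1 N) or (y of pin_2_c0 in the frame of snap_gauge between -0.0045 and 0.0045 m and z of pin_2_c0 in the frame of snap_gauge between 0.035 and 0.062 m and z of pin_2_c1 in the frame of snap_gauge above 0.07 m and y of pin_2_c1 in the frame of snap_gauge between -0.012 and 0.012 m and x of pin_2_c0 in the frame of snap_gauge between -0.055 and -0.03 m and contact force between pin_2_c0 and snap_gauge above 1 N) or (y of pin_3_c0 in the frame of snap_gauge between -0.0045 and 0.0045 m and z of pin_3_c0 in the frame of snap_gauge between 0.035 and 0.062 m and z of pin_3_c1 in the frame of snap_gauge above 0.07 m and y of pin_3_c1 in the frame of snap_gauge between -0.012 and 0.012 m and x of pin_3_c0 in the frame of snap_gauge above -0.014 m and contact force between pin_3_c0 and snap_gauge above 1 N) or (y of pin_4_c0 in the frame of snap_gauge between -0.0045 and 0.0045 m and z of pin_4_c0 in the frame of snap_gauge between 0.035 and 0.062 m and z of pin_4_c1 in the frame of snap_gauge above 0.07 m and y of pin_4_c1 in the frame of snap_gauge between -0.012 and 0.012 m and x of pin_4_c0 in the frame of snap_gauge between 0.012 and 0.045 m))).
3. that pin is in the bin it belongs in (((x of pin_1_c0 in the frame of pass_bin between -0.083 and 0.083 m and y of pin_1_c0 in the frame of pass_bin between -0.063 and 0.063 m and z of pin_1_c0 in the frame of pass_bin below 0.06 m and x of pin_1_c1 in the frame of pass_bin between -0.083 and 0.083 m and y of pin_1_c1 in the frame of pass_bin between -0.063 and 0.063 m and z of pin_1_c1 in the frame of pass_bin below 0.084 m) or (x of pin_2_c0 in the frame of fail_bin between -0.083 and 0.083 m and y of pin_2_c0 in the frame of fail_bin between -0.063 and 0.063 m and z of pin_2_c0 in the frame of fail_bin below 0.06 m and x of pin_2_c1 in the frame of fail_bin between -0.083 and 0.083 m and y of pin_2_c1 in the frame of fail_bin between -0.063 and 0.063 m and z of pin_2_c1 in the frame of fail_bin below 0.084 m) or (x of pin_3_c0 in the frame of pass_bin between -0.083 and 0.083 m and y of pin_3_c0 in the frame of pass_bin between -0.063 and 0.063 m and z of pin_3_c0 in the frame of pass_bin below 0.06 m and x of pin_3_c1 in the frame of pass_bin between -0.083 and 0.083 m and y of pin_3_c1 in the frame of pass_bin between -0.063 and 0.063 m and z of pin_3_c1 in the frame of pass_bin below 0.084 m) or (x of pin_4_c0 in the frame of fail_bin between -0.083 and 0.083 m and y of pin_4_c0 in the frame of fail_bin between -0.063 and 0.063 m and z of pin_4_c0 in the frame of fail_bin below 0.06 m and x of pin_4_c1 in the frame of fail_bin between -0.083 and 0.083 m and y of pin_4_c1 in the frame of fail_bin between -0.063 and 0.063 m and z of pin_4_c1 in the frame of fail_bin below 0.084 m))), for 0.2 s.
4. a second pin's shank hangs at the gauge's open mouth (((x of pin_1_c0 in the frame of snap_gauge between -0.075 and -0.044 m and y of pin_1_c0 in the frame of snap_gauge between -0.012 and 0.012 m and z of pin_1_c0 in the frame of snap_gauge between 0.035 and 0.062 m and z of pin_1_c1 in the frame of snap_gauge above 0.07 m) or (x of pin_2_c0 in the frame of snap_gauge between -0.075 and -0.044 m and y of pin_2_c0 in the frame of snap_gauge between -0.012 and 0.012 m and z of pin_2_c0 in the frame of snap_gauge between 0.035 and 0.062 m and z of pin_2_c1 in the frame of snap_gauge above 0.07 m) or (x of pin_3_c0 in the frame of snap_gauge between -0.075 and -0.044 m and y of pin_3_c0 in the frame of snap_gauge between -0.012 and 0.012 m and z of pin_3_c0 in the frame of snap_gauge between 0.035 and 0.062 m and z of pin_3_c1 in the frame of snap_gauge above 0.07 m) or (x of pin_4_c0 in the frame of snap_gauge between -0.075 and -0.044 m and y of pin_4_c0 in the frame of snap_gauge between -0.012 and 0.012 m and z of pin_4_c0 in the frame of snap_gauge between 0.035 and 0.062 m and z of pin_4_c1 in the frame of snap_gauge above 0.07 m))).
5. the second pin has been tried in the gauge as far as its size lets it go (((y of pin_1_c0 in the frame of snap_gauge between -0.0045 and 0.0045 m and z of pin_1_c0 in the frame of snap_gauge between 0.035 and 0.062 m and z of pin_1_c1 in the frame of snap_gauge above 0.07 m and y of pin_1_c1 in the frame of snap_gauge between -0.012 and 0.012 m and x of pin_1_c0 in the frame of snap_gauge above -0.014 m and contact force between pin_1_c0 and snap_gauge above 1 N) or (y of pin_2_c0 in the frame of snap_gauge between -0.0045 and 0.0045 m and z of pin_2_c0 in the frame of snap_gauge between 0.035 and 0.062 m and z of pin_2_c1 in the frame of snap_gauge above 0.07 m and y of pin_2_c1 in the frame of snap_gauge between -0.012 and 0.012 m and x of pin_2_c0 in the frame of snap_gauge between -0.055 and -0.03 m and contact force between pin_2_c0 and snap_gauge above 1 N) or (y of pin_3_c0 in the frame of snap_gauge between -0.0045 and 0.0045 m and z of pin_3_c0 in the frame of snap_gauge between 0.035 and 0.062 m and z of pin_3_c1 in the frame of snap_gauge above 0.07 m and y of pin_3_c1 in the frame of snap_gauge between -0.012 and 0.012 m and x of pin_3_c0 in the frame of snap_gauge above -0.014 m and contact force between pin_3_c0 and snap_gauge above 1 N) or (y of pin_4_c0 in the frame of snap_gauge between -0.0045 and 0.0045 m and z of pin_4_c0 in the frame of snap_gauge between 0.035 and 0.062 m and z of pin_4_c1 in the frame of snap_gauge above 0.07 m and y of pin_4_c1 in the frame of snap_gauge between -0.012 and 0.012 m and x of pin_4_c0 in the frame of snap_gauge between 0.012 and 0.045 m))).
At the end, for the whole second after the job is handed in: front nests empty; every pin taken out rests inside the bin it belongs in (green: passes GO, stopped by NO-GO; red: any other), head and shank within its walls, not propped up on the rim; both rear nests still hold their pin (within 15 mm of where it stood) (((x of pin_1_c0 in the frame of pass_bin between -0.083 and 0.083 m and y of pin_1_c0 in the frame of pass_bin between -0.063 and 0.063 m and z of pin_1_c0 in the frame of pass_bin below 0.06 m and x of pin_1_c1 in the frame of pass_bin between -0.083 and 0.083 m and y of pin_1_c1 in the frame of pass_bin between -0.063 and 0.063 m and z of pin_1_c1 in the frame of pass_bin below 0.084 m) or distance of pin_1_c1 from where it was at the start of the episode below 0.015 m) and ((x of pin_2_c0 in the frame of fail_bin between -0.083 and 0.083 m and y of pin_2_c0 in the frame of fail_bin between -0.063 and 0.063 m and z of pin_2_c0 in the frame of fail_bin below 0.06 m and x of pin_2_c1 in the frame of fail_bin between -0.083 and 0.083 m and y of pin_2_c1 in the frame of fail_bin between -0.063 and 0.063 m and z of pin_2_c1 in the frame of fail_bin below 0.084 m) or distance of pin_2_c1 from where it was at the start of the episode below 0.015 m) and ((x of pin_3_c0 in the frame of pass_bin between -0.083 and 0.083 m and y of pin_3_c0 in the frame of pass_bin between -0.063 and 0.063 m and z of pin_3_c0 in the frame of pass_bin below 0.06 m and x of pin_3_c1 in the frame of pass_bin between -0.083 and 0.083 m and y of pin_3_c1 in the frame of pass_bin between -0.063 and 0.063 m and z of pin_3_c1 in the frame of pass_bin below 0.084 m) or distance of pin_3_c1 from where it was at the start of the episode below 0.015 m) and ((x of pin_4_c0 in the frame of fail_bin between -0.083 and 0.083 m and y of pin_4_c0 in the frame of fail_bin between -0.063 and 0.063 m and z of pin_4_c0 in the frame of fail_bin below 0.06 m and x of pin_4_c1 in the frame of fail_bin between -0.083 and 0.083 m and y of pin_4_c1 in the frame of fail_bin between -0.063 and 0.063 m and z of pin_4_c1 in the frame of fail_bin below 0.084 m) or distance of pin_4_c1 from where it was at the start of the episode below 0.015 m) and horizontal distance between each of pin_1_c1, pin_2_c1, pin_3_c1, pin_4_c1 and nest_front_left above 0.05 m and horizontal distance between each of pin_1_c1, pin_2_c1, pin_3_c1, pin_4_c1 and nest_front_right above 0.05 m and ((horizontal distance between pin_1_c1 and nest_rear_left below 0.015 m and height (world z) of pin_1_c1 below 0.075 m) or (horizontal distance between pin_2_c1 and nest_rear_left below 0.015 m and height (world z) of pin_2_c1 below 0.075 m) or (horizontal distance between pin_3_c1 and nest_rear_left below 0.015 m and height (world z) of pin_3_c1 below 0.075 m) or (horizontal distance between pin_4_c1 and nest_rear_left below 0.015 m and height (world z) of pin_4_c1 below 0.075 m)) and ((horizontal distance between pin_1_c1 and nest_rear_right below 0.015 m and height (world z) of pin_1_c1 below 0.075 m) or (horizontal distance between pin_2_c1 and nest_rear_right below 0.015 m and height (world z) of pin_2_c1 below 0.075 m) or (horizontal distance between pin_3_c1 and nest_rear_right below 0.015 m and height (world z) of pin_3_c1 below 0.075 m) or (horizontal distance between pin_4_c1 and nest_rear_right below 0.015 m and height (world z) of pin_4_c1 below 0.075 m)) and linear speed of each of pin_1, pin_2, pin_3, pin_4 below 0.03 m/s); the robot touches nothing.
It fails at once if a pin was forced in the gauge (more than 40 N) (contact force between any of pin_1_c0, pin_2_c0, pin_3_c0, pin_4_c0 and snap_gauge above 40 N).
It fails at once if a pin was dropped from more than about 6 cm or thrown ((linear speed of pin_1 above 1.1 m/s and contact force between the fingers and pin_1 below 0.1 N) or (linear speed of pin_2 above 1.1 m/s and contact force between the fingers and pin_2 below 0.1 N) or (linear speed of pin_3 above 1.1 m/s and contact force between the fingers and pin_3 below 0.1 N) or (linear speed of pin_4 above 1.1 m/s and contact force between the fingers and pin_4 below 0.1 N)).
It fails at once if a bystanding tool was moved more than 40 mm (distance of any of marker, hex_key, screwdriver, tape_roll from where it was at the start of the episode above 0.04 m).
It also fails if it takes over 67 s, if anything falls off the work surface, if the arm or the gripper's body presses on something with over 40 N, if the wrist force passes 120 N, or if a joint passes its speed limit or range.

### The arm

A 6-joint arm with a two-finger parallel gripper is mounted at the origin on a cart in front of the work surface, level with it; the furniture and walls round the work are solid. World frame = base frame: x ahead of the robot, y to its left, z up, the work surface at z = 0. Lengths are in m, angles in rad, forces in N, time in s.
With the tool pointing down it reaches from about 0.375 to 0.9 m from the base axis. Payload 3.1 kg.
Tool frame: the origin (TCP) lies at the very end of the fingers, on their centre line; the grasp point (between the pads) lies 19 mm behind it; z points along the fingers, y is the direction in which the jaws open and shut (so a half turn about z gives the same grasp; the last joint's range is limited). The gripper opens to 87 mm and grips with 3 to 60 N. Pads are 19 mm wide; open, the fingers measure 117 mm over their backs; the gripper's body (75 mm by 190 mm) begins 51 mm behind the grasp point.
Start: joints at [1.133, 0.527, 1.433, -0, 1.181, -0.178], TCP at [0.161, 0.604, 0.223] pointing down, gripper open.
Joint ranges: [-3.08, 3.08], [-0.75, 2.2], [0.22, 2.44], [-1.43, 4.57], [0, 2.65], [-2.85, 2.85]. Speed limits (rad/s): [2.79, 2.79, 3.14, 3.14, 3.14, 3.14].

### API

Orientations are given as a unit quaternion [x, y, z, w].
In Python, from rig import robot gives the robot as it stands. The module is installed in compiled form; this text tells all that it offers.
- The arm moves only by the tool send_rows, never from a script. Its argument "deltas" is a list of rows, each an object of numbers: "tx", "ty", "tz": the shift along the tool's x, y, z in cm; "rx", "ry", "rz": the turn, a rotation vector about the tool's x, y, z in rad. A call has 1 to 5 rows; each row is the pose to reach, as a shift and turn from the pose commanded when the call began, along the tool's axes at that moment; what a row does not reach only later rows make up. A row lasts 1/12 s, in which the tool goes at most 41.7 mm and 7.16 degrees, less where a joint would pass 70% of its speed; a pose out of reach is approached as far as the arm can. A call with a gripper value outside its range is refused whole. "claw" is the finger opening in cm, from 0 to 8.7, set as the call begins (left out, the last holds). The fingers move at their own pace and stop on an object; "squeeze" is the grip in N (left out, the last holds). Time passes only in rows, so rows that repeat a pose let the fingers close. It gives the time, the measured TCP pose, the force and the opening at its end, in the units of the state.
- robot.get_obs(): the state, without advancing time (a new reading comes with each control period).
- robot.camera(name): name is "scene" or "top" or "wrist"; returns a dict with "color" (480x640x3 uint8, red, green, blue), "z_map" (480x640 float32, m along the optical axis (not along the pixel's ray), 0 where there is no reading), "intrinsics" (3x3 intrinsics, pixels), "R" (3x3) and "t" (3): a world point X has camera coordinates R X + t; the wrist camera has in their place "tool_from_camera" (4x4, takes a point from camera to tool coordinates, whose origin is the TCP and whose axes are the flange's). Camera axes: x right, y down, z forward; pixel columns grow to the right and rows downward; lengths in m; the calibration is good to about 2 mm. A picture is of the moment at which its call begins: read the wrist's pose just before it.
- robot.hand_in(): hands the job in, once; it reports no verdict.
Trained networks look in the newest picture that a camera, given by its name, has taken for a name from the list of things; names that differ only in an ending like _2 or _b are one class to them, and where a whole thing is asked for, a point or a joint stands for the part that bears it (a point fixed in the world has none). Each returns a list of dicts, best first, with "p" (0 to 1); they miss things now and then, are a little off and sometimes report something else, mostly with a low value. They report only what shows in the picture. A call takes as long as a camera call. They do not tell look-alikes from the thing itself.
- robot.outline_of(label, camera): "pixels" (480x640 bool, what is visible of it) and "xy" ([column, row] in pixels, amid what is visible of it).
- robot.tip_of(label, camera): "xy" ([column, row] in pixels: a listed point, or the origin of a listed thing).
The state is a dict: "time": time; "q": joint angles; "joint_velocities": joint speeds; "joint_torque": joint torques, N m; "position": TCP position; "tool_rot": TCP orientation; "ft_force": force on the tool from outside, world axes, zero at the start; "moment": the same for the moment, N m; "grip_width": finger opening in m.
Only numpy, scipy, OpenCV 4.12 (cv2) and the standard library are available. Lean on these libraries where they do the work, as an engineer would, in place of code of your own. Each camera call takes 0.05 s, during which the arm holds its last target.

## Working session

There is one attempt and no reset: what is moved stays moved. The work goes in short steps, Python scripts to look and compute and a tool call to move; the robot and the scene stay as the last step left them, time stands still between calls to the robot, and variables do not carry over. Pictures are saved under pics/ and viewed, and the job is handed in when it is done.

Besides the shell and the picture viewer there is one more tool, called after "Emit:" as name([rows], argument=value, ...), one row to a line, values as JSON. send_rows: Moves the arm, as the interface text tells. Its arguments: {"type":"object","properties":{"deltas":{"type":"array","items":{"type":"object","properties":{"tx":{"type":"number"},"ty":{"type":"number"},"tz":{"type":"number"},"rx":{"type":"number"},"ry":{"type":"number"},"rz":{"type":"number"}}}},"claw":{"type":"number"},"squeeze":{"type":"number"}},"required":["deltas"]}

```bash
mkdir -p pics; python3 - <<'E'
from rig import robot
import cv2, numpy as np
print({k:np.round(v,3) for k,v in robot.get_obs().items()})
for c in ("scene","top"):
    d=robot.camera(c); cv2.imwrite(f"pics/{c}0.png",d["color"][:,:,::-1])
    print(c,d["intrinsics"].round(1).tolist(),d["R"].round(4).tolist(),d["t"].round(4).tolist())
    for n in ["nest_block","nest_front_left","nest_front_right","nest_rear_left","snap_gauge","gauge_go","gauge_nogo","pass_bin","fail_bin","marker","hex_key","screwdriver","tape_roll"]:
        print(n,[(np.round(r["xy"],1).tolist(),round(r["p"],2)) for r in robot.tip_of(n,c)][:3])
E
```

```text
{'time': np.float64(0.0), 'q': array([ 1.132,  0.528,  1.434, -0.   ,  1.181, -0.179]), 'joint_velocities': array([-0.   , -0.   , -0.001,  0.   , -0.001, -0.001]), 'joint_torque': array([ -0.   , -44.004, -17.659,   0.063,   0.058,  -0.   ]), 'position': array([0.16 , 0.603, 0.222]), 'tool_rot': array([ 0.13 ,  0.992, -0.001, -0.   ]), 'ft_force': array([ 1.198, -0.962, -0.105]), 'moment': array([-0.01 , -0.032,  0.032]), 'grip_width': np.float64(0.087)}
scene [[501.2, 0.0, 320.4], [0.0, 501.2, 234.0], [0.0, 0.0, 1.0]] [[0.4882, -0.8727, 0.0104], [-0.6181, -0.3541, -0.7018], [0.6161, 0.3362, -0.7123]] [-0.4135, 0.3188, 1.4051]
nest_block [([206.1, 214.6], 0.86)]
nest_front_left [([191.9, 206.6], 0.97)]
nest_front_right [([207.4, 213.6], 0.71)]
nest_rear_left [([204.1, 190.6], 0.98)]
snap_gauge [([284.4, 245.4], 0.7)]
gauge_go [([281.8, 238.9], 0.56), ([382.6, 266.7], 0.4)]
gauge_nogo [([288.8, 229.3], 0.88)]
pass_bin [([382.4, 266.4], 0.74)]
fail_bin [([327.6, 261.9], 0.82), ([437.0, 329.4], 0.66), ([287.9, 244.4], 0.65)]
marker [([225.1, 197.2], 0.59), ([239.1, 258.1], 0.44)]
hex_k
[... 351 characters left out ...]
8)]
nest_front_left [([147.7, 276.6], 0.78), ([142.2, 245.2], 0.58)]
nest_front_right [([177.3, 276.4], 0.72)]
nest_rear_left [([142.2, 248.0], 0.74)]
snap_gauge [([282.4, 274.2], 0.74), ([286.6, 261.9], 0.58), ([177.0, 245.5], 0.57)]
gauge_go [([282.5, 274.2], 0.65)]
gauge_nogo [([285.5, 263.8], 0.67)]
pass_bin [([399.4, 237.8], 0.58)]
fail_bin [([344.3, 262.2], 0.85), ([485.5, 290.1], 0.62), ([247.5, 310.6], 0.39)]
marker [([176.7, 274.3], 0.74), ([244.1, 308.1], 0.71), ([400.2, 236.4], 0.44)]
hex_key [([316.6, 188.1], 0.59), ([300.4, 314.7], 0.51), ([400.8, 238.2], 0.36)]
screwdriver [([318.5, 188.6], 0.56)]
tape_roll [([285.3, 261.6], 0.63), ([160.2, 315.9], 0.6), ([164.0, 263.9], 0.18)]
```

View pics/top0.png

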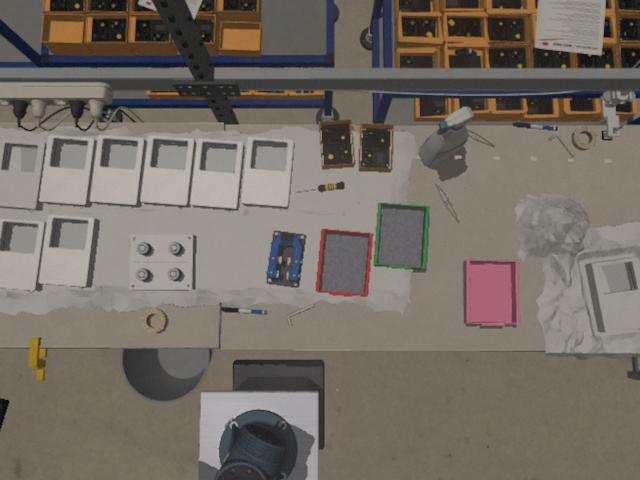

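View pics/scene0.png

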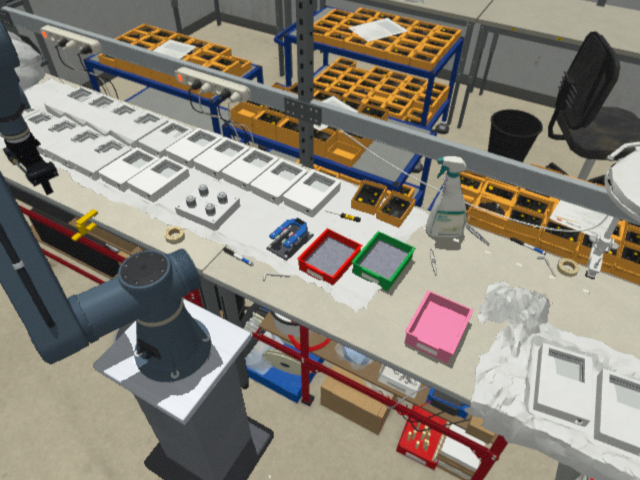

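Top view: nest block at about (162,262), with pins at (143,248), (175,248), (143,275) and (174,275). The gauge is at (286,260), the red bin at (344,262), the green bin at (401,237) and the pink look-alike at (491,293). The pink tray is not the fail bin; the red one at (344,262) fits the description. I'll enlarge and measure.

```bash
cat > h.py <<'E'
from rig import robot
import cv2, numpy as np
from scipy.spatial.transform import Rotation as Rn
def pts(d,T=None):
    """world XYZ map"""
    K=d["intrinsics"]; z=d["z_map"]; v,u=np.mgrid[:480,:640]
    P=np.stack([(u-K[0,2])/K[0,0]*z,(v-K[1,2])/K[1,1]*z,z],-1)
    if T is None: return (P-d["t"])@d["R"]
    return P@T[:3,:3].T+T[:3,3]
def wrist():
    o=robot.get_obs(); d=robot.camera("wrist")
    T=np.eye(4);T[:3,:3]=Rn.from_quat(o["tool_rot"]).as_matrix();T[:3,3]=o["position"]
    return d,T@d["tool_from_camera"],o
def atz(d,T,uv,z):
    K=d["intrinsics"]
    r=np.array([(uv[0]-K[0,2])/K[0,0],(uv[1]-K[1,2])/K[1,1],1.])
    if T is None: R,c=d["R"].T,-d["R"].T@d["t"]
    else: R,c=T[:3,:3],T[:3,3]
    r=R@r; return c+r*(z-c[2])/r[2]
E
python3 - <<'E'
from h import *
d=robot.camera("top"); im=d["color"][:,:,::-1]
cv2.imwrite("pics/topc.png",cv2.resize(im[220:330,110:450],None,fx=2.3,fy=2.3,interpolation=cv2.INTER_CUBIC))
W=pts(d)
for n,uv in dict(FL=(143,275),FR=(174,275),RL=(143,248),RR=(175,248)).items(): print(n,atz(d,None,uv,.074).round(3))
for n,uv,z in [("gauge",(286,260),.055),("red",(344,262),.054),("green",(401,237),.054),("beam",(450,78),0)]: print(n,atz(d,None,uv,z).round(3),W[uv[1],uv[0]].round(3))
for n in ["nest_block","snap_gauge","pass_bin","fail_bin"]:
    for r in robot.outline_of(n,"top")[:3]:
        m=r["pixels"]; ys,xs=np.nonzero(m); 
        if r["p"]<.3: continue
        rect=cv2.minAreaRect(np.float32(np.c_[xs,ys])); print(n,round(r["p"],2),np.round(r["xy"],1),[np.round(x,1) for x in rect], xs.min(),xs.max(),ys.min(),ys.max())
E
```

```text
FL [0.461 0.304 0.074]
FR [0.461 0.222 0.074]
RL [0.532 0.306 0.074]
RR [0.532 0.222 0.074]
gauge [ 0.502 -0.071  0.055] [ 0.506 -0.069  0.013]
red [ 0.497 -0.227  0.054] [ 0.5   -0.228  0.021]
green [ 0.565 -0.38   0.054] [ 0.569 -0.385  0.02 ]
beam [ 1.035 -0.537  0.   ] [ 0.912 -0.467  0.282]
nest_block 0.85 [164.7 261.8] [array([162.5, 262.5]), array([55., 67.]), np.float64(90.0)] 129 196 235 290
snap_gauge 0.98 [288.  261.4] [array([285.6, 258.9]), array([35.4, 55.6]), np.float64(7.6)] 267 306 230 287
pass_bin 0.74 [404.1 234.7] [array([401.6, 236.2]), array([54.1, 66.3]), np.float64(4.4)] 373 429 203 270
fail_bin 0.9 [491.2 290.5] [array([491.5, 293. ]), array([66., 55.]), np.float64(90.0)] 464 519 260 326
fail_bin 0.83 [345.2 262.3] [array([344.1, 262.9]), array([53. , 65.8]), np.float64(5.0)] 316 373 229 296
fail_bin 0.36 [162.2 263.5] [array([162.5, 262. ]), array([56., 67.]), np.float64(90.0)] 129 196 234 290
```

View pics/topc.png

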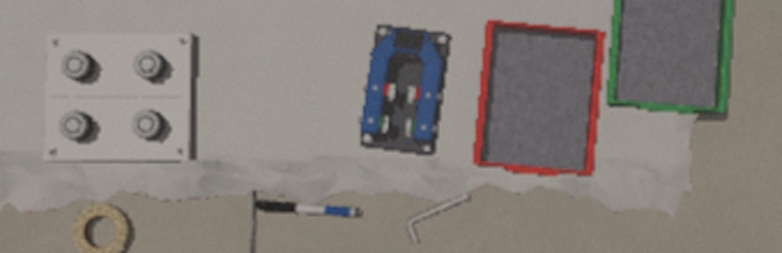

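```bash
cat >> h.py <<'E'
def go(x,y,z,yaw=0.0):
    """yaw: rotation of target about world z; yaw=0 -> tool x=-X, y=+Y, z=-Z. prints row in tool axes"""
    o=robot.get_obs(); R=Rn.from_quat(o["tool_rot"]).as_matrix()
    Rt=Rn.from_euler("z",yaw).as_matrix()@np.diag([-1,1,-1.])
    t=R.T@(np.array([x,y,z])-o["position"])*100
    r=Rn.from_matrix(R.T@Rt).as_rotvec()
    print("t",t.round(2),"r",r.round(4),"dist",np.linalg.norm(t).round(2),"time",round(float(o["time"]),2))
E
python3 -c "
from h import *
go(.44,.263,.25)"
```

```text
t [-35.77 -25.78  -2.74] r [-0.      0.     -0.2598] dist 44.17 time 1.65
```

Emit:
send_rows([
  {"tx": -35.8, "ty": -25.8, "tz": -2.7, "rz": -0.26},
  {"tx": -35.8, "ty": -25.8, "tz": -2.7, "rz": -0.26},
  {"tx": -35.8, "ty": -25.8, "tz": -2.7, "rz": -0.26},
  {"tx": -35.8, "ty": -25.8, "tz": -2.7, "rz": -0.26},
  {"tx": -35.8, "ty": -25.8, "tz": -2.7, "rz": -0.26},
])

```text
schema error: expected keys tx, ty, tz, rx, ry, rz
```

```bash
python3 -c "
from h import *
go(.44,.263,.25)"
```

```text
t [-35.77 -25.78  -2.74] r [-0.      0.     -0.2598] dist 44.17 time 1.65
```

Emit:
send_rows([
  {"tx": -35.8, "ty": -25.8, "tz": -2.7, "rx": 0, "ry": 0, "rz": -0.26},
  {"tx": -35.8, "ty": -25.8, "tz": -2.7, "rx": 0, "ry": 0, "rz": -0.26},
  {"tx": -35.8, "ty": -25.8, "tz": -2.7, "rx": 0, "ry": 0, "rz": -0.26},
  {"tx": -35.8, "ty": -25.8, "tz": -2.7, "rx": 0, "ry": 0, "rz": -0.26},
  {"tx": -35.8, "ty": -25.8, "tz": -2.7, "rx": 0, "ry": 0, "rz": -0.26},
])

```text
time: 2.07
position: [0.2912, 0.4442, 0.2353]
tool_rot: [-0.001, 1.0, 0.0, 0.0]
ft_force: [0.3, 0.7, 0.7]
grip_width: 0.087
```

```bash
python3 -c "
from h import *
go(.44,.263,.25)"
```

```text
t [-14.86 -18.13  -1.47] r [0.0002 0.0003 0.0012] dist 23.49 time 2.07
```

Emit:
send_rows([
  {"tx": -14.9, "ty": -18.1, "tz": -1.5, "rx": 0, "ry": 0, "rz": 0},
  {"tx": -14.9, "ty": -18.1, "tz": -1.5, "rx": 0, "ry": 0, "rz": 0},
  {"tx": -14.9, "ty": -18.1, "tz": -1.5, "rx": 0, "ry": 0, "rz": 0},
  {"tx": -14.9, "ty": -18.1, "tz": -1.5, "rx": 0, "ry": 0, "rz": 0},
  {"tx": -14.9, "ty": -18.1, "tz": -1.5, "rx": 0, "ry": 0, "rz": 0},
])

```text
time: 2.48
position: [0.4237, 0.2833, 0.2488]
tool_rot: [-0.0, 1.0, 0.0, 0.0]
ft_force: [0.0, 0.2, 0.3]
grip_width: 0.087
```

```bash
python3 - <<'E'
from h import *
go(.44,.263,.25)
d,T,o=wrist()
print(d["intrinsics"].round(1).tolist(), d["tool_from_camera"].round(4).tolist(), T.round(3).tolist())
cv2.imwrite("pics/w1.png",d["color"][:,:,::-1]); np.savez("w1.npz",z=d["z_map"],K=d["intrinsics"],T=T,c=d["color"])
E
```

```text
t [-1.63 -2.03 -0.12] r [0.0003 0.0006 0.0002] dist 2.61 time 2.48
[[337.3, 0.0, 320.3], [0.0, 337.3, 239.1], [0.0, 0.0, 1.0]] [[0.0002, -0.966, -0.2586, 0.0705], [1.0, 0.0003, -0.0004, 0.001], [0.0005, -0.2586, 0.966, -0.1615], [0.0, 0.0, 0.0, 1.0]] [[-0.0, 0.966, 0.259, 0.353], [1.0, 0.0, -0.0, 0.284], [-0.0, 0.259, -0.966, 0.41], [0.0, 0.0, 0.0, 1.0]]
```

View pics/w1.png

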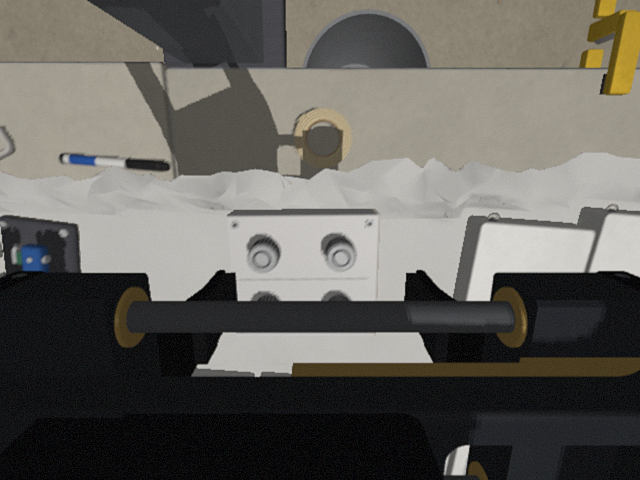

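The front pins are at (263,252) (right) and (340,252) (left), with the rear ones partly hidden behind the gripper. I'll measure the head tops from depth.

```bash
python3 - <<'E'
from h import *
a=np.load("w1.npz"); d=dict(z_map=a["z"],intrinsics=a["K"]); T=a["T"]; W=pts(d,T)
m=((abs(W[...,2]-.074)<.006)&(np.mgrid[:480,:640][0]<272)).astype(np.uint8)
n,l,s,c=cv2.connectedComponentsWithStats(m)
for i in range(1,n):
    if s[i,4]>100:
        P=W[l==i]; (cx,cy),r=cv2.minEnclosingCircle(P[:,:2].astype(np.float32)); print(s[i],c[i].round(1),P.mean(0).round(4),np.median(P[:,2]).round(4),(round(cx,4),round(cy,4),round(r,4)))
for uv in [(200,230),(300,230),(400,230),(300,190)]: print(uv,W[uv[1],uv[0]].round(4))
im=a["c"][:,:,::-1]
cv2.imwrite("pics/w1c.png",cv2.resize(im[200:280,220:390],None,fx=4.5,fy=4.5,interpolation=cv2.INTER_CUBIC))
E
```

```text
[249 243  31  29 693] [263.6 257.1] [0.4631 0.2248 0.0732] 0.0735 (0.4642, 0.2245, 0.0163)
[328 242  30  29 688] [342.2 255.9] [0.4617 0.3072 0.0733] 0.0734 (0.4628, 0.3072, 0.0161)
(200, 230) [0.4505 0.1352 0.0037]
(300, 230) [0.441  0.2616 0.0433]
(400, 230) [0.4506 0.3833 0.0027]
(300, 190) [0.4008 0.26   0.006 ]
```

View pics/w1c.png

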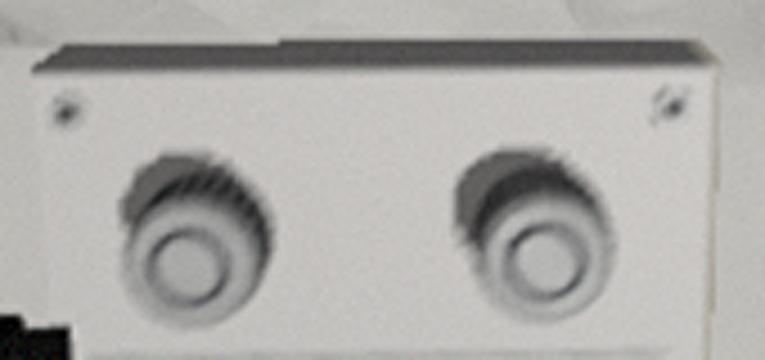

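```bash
python3 -c "
from h import *
go(.4625,.2243,.11);go(.4625,.2243,.0475)"
```

```text
t [-3.14 -5.31 14.  ] r [-0.0039  0.0075 -0.0044] dist 15.29 time 2.53
t [-3.1  -5.28 20.25] r [-0.0039  0.0075 -0.0044] dist 21.15 time 2.53
```

Emit:
send_rows([
  {"tx": -3.1, "ty": -5.3, "tz": 6, "rx": 0, "ry": 0, "rz": 0},
  {"tx": -3.1, "ty": -5.3, "tz": 10, "rx": 0, "ry": 0, "rz": 0},
  {"tx": -3.1, "ty": -5.3, "tz": 14, "rx": 0, "ry": 0, "rz": 0},
  {"tx": -3.1, "ty": -5.3, "tz": 14, "rx": 0, "ry": 0, "rz": 0},
  {"tx": -3.1, "ty": -5.3, "tz": 14, "rx": 0, "ry": 0, "rz": 0},
], claw=6.5, squeeze=25)

```text
time: 2.95
position: [0.4503, 0.2299, 0.1032]
tool_rot: [0.001, 1.0, -0.002, -0.006]
ft_force: [-1.9, -0.5, -0.6]
grip_width: 0.0666
```

```bash
python3 - <<'E'
from h import *
d,T,o=wrist()
go(.4625,.2243,.0475)
cv2.imwrite("pics/w2.png",d["color"][:,:,::-1])
E
```

```text
t [-1.14 -0.66  5.83] r [-0.0019 -0.0076 -0.0014] dist 5.98 time 3.0
```

View pics/w2.png

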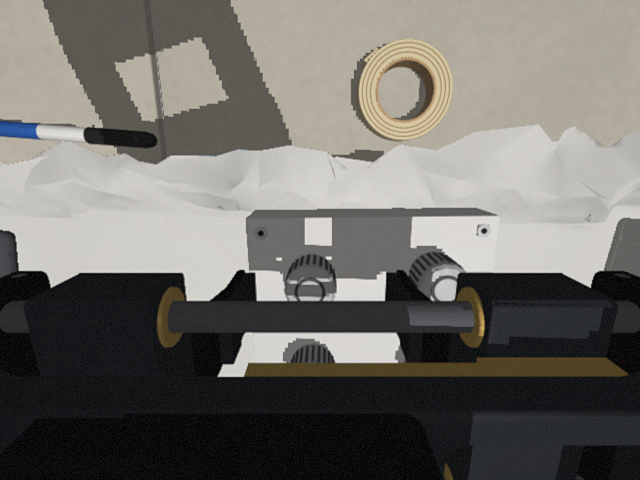

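The FR pin at (310,285) sits between the fingers. Before descending I'll let the arm settle.

Emit:
send_rows([
  {"tx": 0, "ty": 0, "tz": 0, "rx": 0, "ry": 0, "rz": 0},
  {"tx": 0, "ty": 0, "tz": 0, "rx": 0, "ry": 0, "rz": 0},
  {"tx": 0, "ty": 0, "tz": 0, "rx": 0, "ry": 0, "rz": 0},
])

```text
time: 3.25
position: [0.455, 0.2331, 0.1107]
tool_rot: [-0.001, 1.0, 0.001, 0.002]
ft_force: [0.4, -0.2, 0.0]
grip_width: 0.0652
```

```bash
python3 -c "
from h import *
go(.4625,.2243,.0475);print(robot.get_obs()['joint_velocities'])"
```

```text
t [-0.72 -0.89  6.32] r [0.0013 0.0048 0.0013] dist 6.42 time 3.25
[ 0.00056482 -0.00170778  0.00678808 -0.00012747 -0.00326803  0.00063915]
```

Emit:
send_rows([
  {"tx": -0.7, "ty": -0.9, "tz": 2, "rx": 0, "ry": 0, "rz": 0},
  {"tx": -0.7, "ty": -0.9, "tz": 4, "rx": 0, "ry": 0, "rz": 0},
  {"tx": -0.7, "ty": -0.9, "tz": 5.5, "rx": 0, "ry": 0, "rz": 0},
  {"tx": -0.7, "ty": -0.9, "tz": 6.2, "rx": 0, "ry": 0, "rz": 0},
  {"tx": -0.7, "ty": -0.9, "tz": 6.2, "rx": 0, "ry": 0, "rz": 0},
])

```text
time: 3.67
position: [0.4605, 0.2234, 0.0465]
tool_rot: [-0.0, 1.0, 0.0, -0.0]
ft_force: [-0.6, 0.5, -0.2]
grip_width: 0.065
```

Emit:
send_rows([
  {"tx": 0, "ty": 0, "tz": 0, "rx": 0, "ry": 0, "rz": 0},
  {"tx": 0, "ty": 0, "tz": 0, "rx": 0, "ry": 0, "rz": 0},
])

```text
time: 3.83
position: [0.4615, 0.2236, 0.0477]
tool_rot: [-0.0, 1.0, 0.0, 0.001]
ft_force: [-0.3, -0.0, -0.4]
grip_width: 0.0651
```

```bash
python3 - <<'E'
from h import *
d,T,o=wrist()
go(.4625,.2243,.0475)
cv2.imwrite("pics/w3.png",d["color"][:,:,::-1])
E
```

```text
t [-0.09  0.08  0.02] r [0.0006 0.0026 0.0007] dist 0.12 time 3.88
```

View pics/w3.png

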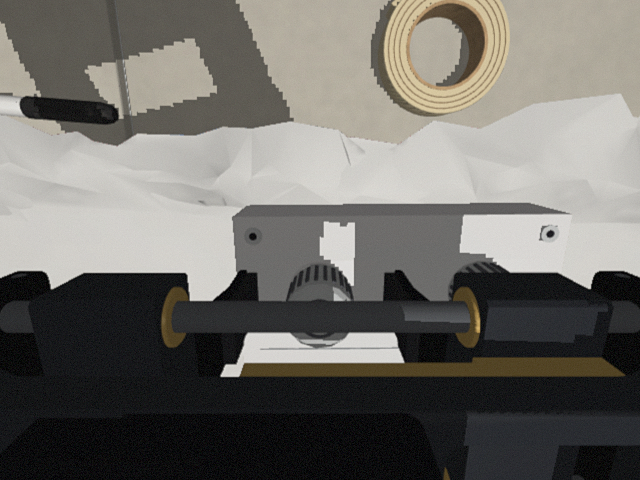

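The pin head at (320,305) is centred between the fingers, so I'll close.

Emit:
send_rows([
  {"tx": 0, "ty": 0, "tz": 0, "rx": 0, "ry": 0, "rz": 0},
  {"tx": 0, "ty": 0, "tz": 0, "rx": 0, "ry": 0, "rz": 0},
  {"tx": 0, "ty": 0, "tz": 0, "rx": 0, "ry": 0, "rz": 0},
  {"tx": 0, "ty": 0, "tz": 0, "rx": 0, "ry": 0, "rz": 0},
  {"tx": 0, "ty": 0, "tz": 0, "rx": 0, "ry": 0, "rz": 0},
], claw=2.6, squeeze=25)

```text
time: 4.3
position: [0.4607, 0.223, 0.0465]
tool_rot: [-0.0, 1.0, 0.0, 0.0]
ft_force: [0.4, -0.5, -0.1]
grip_width: 0.0393
```

Emit:
send_rows([
  {"tx": 0, "ty": 0, "tz": 0, "rx": 0, "ry": 0, "rz": 0},
  {"tx": 0, "ty": 0, "tz": 0, "rx": 0, "ry": 0, "rz": 0},
  {"tx": 0, "ty": 0, "tz": 0, "rx": 0, "ry": 0, "rz": 0},
])

```text
time: 4.55
position: [0.4607, 0.223, 0.0464]
tool_rot: [-0.0, 1.0, -0.0, -0.0]
ft_force: [0.2, -0.3, -0.1]
grip_width: 0.0312
```

Emit:
send_rows([
  {"tx": 0, "ty": 0, "tz": -2, "rx": 0, "ry": 0, "rz": 0},
  {"tx": 0, "ty": 0, "tz": -5, "rx": 0, "ry": 0, "rz": 0},
  {"tx": 0, "ty": 0, "tz": -9, "rx": 0, "ry": 0, "rz": 0},
  {"tx": -2, "ty": -3, "tz": -12, "rx": 0, "ry": 0, "rz": 0},
  {"tx": -4, "ty": -6, "tz": -14, "rx": 0, "ry": 0, "rz": 0.05},
])

```text
time: 4.97
position: [0.498, 0.1675, 0.1865]
tool_rot: [0.023, 1.0, 0.0, 0.001]
ft_force: [1.2, 0.6, -1.0]
grip_width: 0.0315
```

```bash
python3 -c "
from h import *
go(.585,-.07,.24,-.13)"
```

```text
t [ -9.8  -23.32  -5.36] r [0.0008 0.0015 0.0838] dist 25.85 time 4.97
```

Emit:
send_rows([
  {"tx": -9.8, "ty": -23.3, "tz": -5.4, "rx": 0, "ry": 0, "rz": 0.084},
  {"tx": -9.8, "ty": -23.3, "tz": -5.4, "rx": 0, "ry": 0, "rz": 0.084},
  {"tx": -9.8, "ty": -23.3, "tz": -5.4, "rx": 0, "ry": 0, "rz": 0.084},
  {"tx": -9.8, "ty": -23.3, "tz": -5.4, "rx": 0, "ry": 0, "rz": 0.084},
  {"tx": -9.8, "ty": -23.3, "tz": -5.4, "rx": 0, "ry": 0, "rz": 0.084},
])

```text
time: 5.38
position: [0.5678, -0.0268, 0.2278]
tool_rot: [0.067, 0.998, 0.0, -0.0]
ft_force: [1.4, 1.1, 0.2]
grip_width: 0.0312
```

```bash
python3 -c "
from h import *
go(.585,-.07,.24,-.13)"
```

```text
t [-2.28 -4.05 -1.22] r [ 0.0003 -0.0007 -0.0039] dist 4.8 time 5.38
```

Emit:
send_rows([
  {"tx": -2.3, "ty": -4, "tz": -1.2, "rx": 0, "ry": 0, "rz": 0},
  {"tx": -2.3, "ty": -4, "tz": -1.2, "rx": 0, "ry": 0, "rz": 0},
  {"tx": -2.3, "ty": -4, "tz": -1.2, "rx": 0, "ry": 0, "rz": 0},
  {"tx": -2.3, "ty": -4, "tz": -1.2, "rx": 0, "ry": 0, "rz": 0},
  {"tx": -2.3, "ty": -4, "tz": -1.2, "rx": 0, "ry": 0, "rz": 0},
])

```text
time: 5.8
position: [0.5839, -0.0661, 0.2386]
tool_rot: [0.066, 0.998, 0.001, -0.002]
ft_force: [-0.6, 0.8, -0.8]
grip_width: 0.0313
```

```bash
python3 - <<'E'
from h import *
d,T,o=wrist()
go(.585,-.07,.24,-.13)
np.savez("w4.npz",z=d["z_map"],K=d["intrinsics"],T=T,c=d["color"])
cv2.imwrite("pics/w4.png",d["color"][:,:,::-1])
for n in ["gauge_go","gauge_nogo","snap_gauge"]: print(n,[(np.round(r["xy"],1).tolist(),round(r["p"],2)) for r in robot.tip_of(n,"wrist")][:3])
E
```

```text
t [-0.16 -0.4  -0.13] r [ 0.001  -0.0029 -0.0021] dist 0.45 time 5.85
gauge_go [([307.2, 98.3], 0.64)]
gauge_nogo [([302.9, 141.0], 0.89), ([605.9, 94.8], 0.4)]
snap_gauge [([310.7, 133.8], 0.7)]
```

View pics/w4.png

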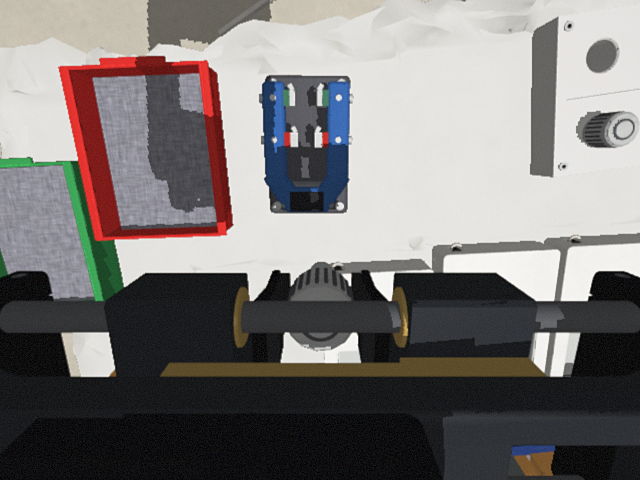

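```bash
python3 - <<'E'
from h import *
a=np.load("w4.npz"); im=a["c"][:,:,::-1]; d=dict(z_map=a["z"],intrinsics=a["K"]); T=a["T"]; W=pts(d,T)
cv2.imwrite("pics/w4c.png",cv2.resize(im[65:220,250:365],None,fx=5,fy=3.8,interpolation=cv2.INTER_CUBIC)[:,:])
g=cv2.cvtColor(im,cv2.COLOR_BGR2GRAY)
for r in (94,96,98,100,102): print(r,g[r,284:330].tolist())
for r in (135,138,141): print(r,g[r,284:330].tolist())
np.set_printoptions(suppress=True)
for p in [(307,98),(303,141)]: print(atz(d,T,p,.053).round(4))
# blue outline in depth
hsv=cv2.cvtColor(im,cv2.COLOR_BGR2HSV)
m=cv2.inRange(hsv,(100,120,40),(125,255,255)); m[:60]=0;m[220:]=0;m[:,:250]=0;m[:,360:]=0
m=m.astype(bool)&(W[...,2]>.05); P=W[m]; print(m.sum(),np.median(P[:,2]),[np.round(x,4) for x in cv2.minAreaRect((P[:,:2]*1000).astype(np.float32))])
E
```

```text
94 [110, 106, 103, 103, 124, 182, 227, 223, 223, 230, 232, 113, 87, 95, 92, 95, 96, 92, 96, 96, 97, 99, 91, 49, 49, 51, 52, 52, 52, 52, 48, 49, 96, 188, 230, 223, 224, 223, 163, 110, 106, 108, 111, 106, 97, 85]
96 [110, 109, 107, 104, 105, 153, 228, 224, 221, 231, 236, 113, 87, 93, 93, 96, 95, 94, 96, 98, 98, 99, 99, 90, 51, 45, 50, 54, 49, 53, 45, 43, 93, 186, 229, 226, 224, 215, 137, 104, 108, 110, 112, 109, 98, 87]
98 [110, 108, 111, 98, 112, 165, 228, 224, 222, 231, 238, 114, 86, 95, 95, 97, 94, 97, 96, 96, 97, 98, 99, 88, 54, 44, 51, 54, 53, 51, 49, 46, 95, 181, 229, 224, 226, 215, 121, 102, 105, 110, 114, 108, 96, 88]
100 [110, 105, 108, 105, 113, 161, 228, 223, 221, 230, 233, 116, 90, 94, 95, 99, 95, 95, 100, 97, 95, 100, 101, 93, 52, 50, 54, 51, 54, 49, 46, 49, 92, 186, 229, 223, 227, 214, 119, 104, 110, 111, 112, 108, 99, 81]
102 [108, 108, 108, 102, 117, 162, 223, 224, 221, 227, 223, 111, 89, 93, 94, 99, 91, 93, 95, 93, 93, 98, 100, 91, 54, 50, 50, 50, 51, 50, 47, 47, 90, 181, 230, 225, 226, 216, 115, 103, 109, 109, 106, 107, 99, 86]
135 [94, 90, 92, 91, 90, 112, 173, 222, 222, 217, 218, 220, 225, 214, 107, 88, 92, 96, 94, 98, 89, 70, 49, 51, 50, 49, 52, 49, 44, 50, 134, 241, 227, 221, 221, 223, 225, 220, 139, 92, 91, 95, 94, 96, 88, 89]
138 [94, 92, 88, 93, 90, 110, 177, 223, 221, 218, 218, 221, 224, 217, 105, 89, 93, 94, 94, 97, 96, 90, 45, 48, 49, 52, 54, 51, 39, 48, 135, 241, 225, 221, 222, 223, 225, 220, 152, 98, 88, 96, 96, 95, 89, 91]
141 [92, 94, 95, 94, 91, 113, 177, 228, 224, 221, 221, 222, 228, 215, 92, 72, 83, 92, 92, 97, 96, 88, 49, 47, 48, 46, 48, 53, 44, 49, 133, 240, 226, 224, 224, 226, 228, 222, 153, 99, 91, 96, 94, 97, 91, 92]
[ 0.4651 -0.062   0.053 ]
[ 0.5038 -0.0716  0.053 ]
5079 0.0591943140983463 [array([512.1556, -69.8454]), array([ 82.6541, 122.3181]), np.float64(82.4939)]
```

View pics/w4c.png

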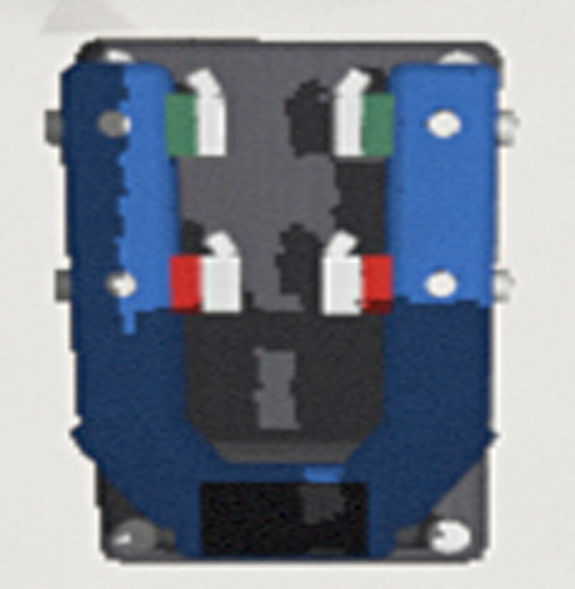

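```bash
python3 - <<'E'
from h import *
a=np.load("w4.npz"); im=a["c"][:,:,::-1]; d=dict(z_map=a["z"],intrinsics=a["K"]); T=a["T"]
def mid(l,r,row):
    L=atz(d,T,(l,row),.046); R=atz(d,T,(r,row),.060); L2=atz(d,T,(l,row),.060)
    print(L.round(4),L2.round(4),R.round(4),"gap",np.linalg.norm((L-R)[:2]).round(4),np.linalg.norm((L2-R)[:2]).round(4)); return L2,R
# end rows of anvils
g=cv2.cvtColor(im,cv2.COLOR_BGR2GRAY)
print(g[80:112,293].tolist(),g[80:112,318].tolist()); print(g[120:152,296].tolist(),g[120:152,316].tolist())
mid(294.65,316.47,98);mid(297.6,314.05,138)
yaw=np.arctan2(T[1,1],T[0,1]);print("cam yaw",yaw)
E
```

```text
[95, 96, 90, 91, 87, 95, 128, 176, 210, 193, 179, 223, 226, 230, 230, 231, 231, 230, 231, 231, 230, 228, 227, 231, 238, 216, 109, 92, 90, 98, 95, 93] [102, 100, 98, 92, 95, 121, 169, 216, 234, 221, 209, 229, 231, 230, 230, 228, 229, 231, 229, 229, 229, 229, 230, 230, 236, 213, 109, 73, 47, 49, 47, 50]
[94, 97, 95, 91, 91, 91, 89, 98, 129, 184, 214, 198, 201, 238, 228, 225, 227, 227, 224, 225, 224, 228, 229, 230, 228, 235, 201, 91, 45, 47, 48, 49] [54, 66, 88, 90, 89, 86, 108, 141, 183, 215, 234, 225, 227, 237, 228, 227, 227, 225, 225, 226, 225, 226, 228, 226, 227, 229, 218, 154, 58, 42, 49, 52]
[ 0.4625 -0.0741  0.046 ] [ 0.4645 -0.0734  0.06  ] [ 0.4672 -0.0531  0.06  ] gap 0.0216 0.0205
[ 0.4999 -0.0768  0.046 ] [ 0.5005 -0.076   0.06  ] [ 0.5026 -0.0603  0.06  ] gap 0.0168 0.0159
cam yaw -0.13278407007270351
```

```bash
python3 - <<'E'
from h import *
a=np.load("w4.npz"); im=a["c"][:,:,::-1]; Z=a["z"]
cv2.imwrite("pics/w4p.png",cv2.resize(im[255:360,230:410],None,fx=4.4,fy=4.4,interpolation=cv2.INTER_CUBIC))
for r in (280,290,336,342): 
    print(r,(Z[r,276:366:3]*1000).round(0).astype(int).tolist())
W=pts(dict(z_map=Z,intrinsics=a["K"]),np.eye(4))
E
```

```text
280 [158, 163, 162, 163, 162, 426, 425, 169, 161, 162, 157, 155, 157, 153, 151, 155, 153, 154, 157, 157, 157, 162, 162, 169, 382, 173, 163, 162, 163, 162]
290 [151, 151, 152, 150, 162, 166, 156, 154, 152, 149, 147, 146, 146, 148, 147, 146, 146, 147, 147, 148, 148, 150, 153, 158, 156, 166, 157, 152, 151, 151]
336 [126, 126, 137, 444, 447, 0, 151, 150, 150, 151, 150, 150, 150, 149, 151, 151, 150, 150, 150, 149, 150, 151, 151, 150, 153, 398, 397, 398, 134, 127]
342 [128, 128, 137, 448, 447, 449, 447, 154, 151, 152, 151, 152, 151, 153, 152, 152, 152, 152, 151, 152, 151, 151, 150, 153, 400, 400, 401, 401, 133, 128]
```

View pics/w4p.png

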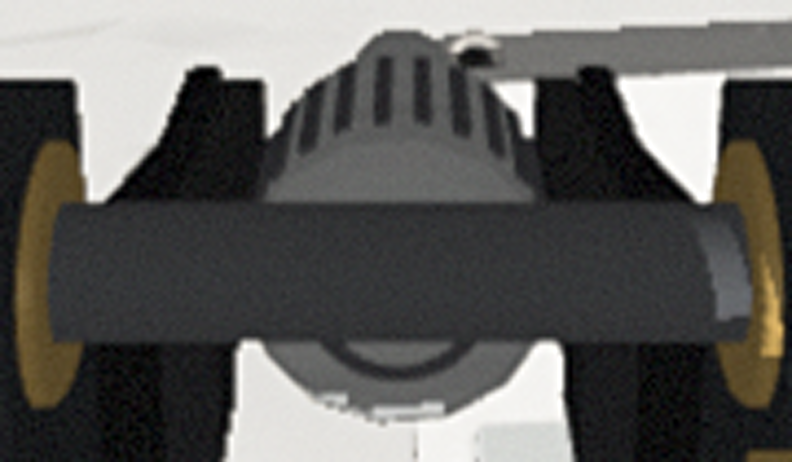

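The gauge mouth faces the robot: GO anvils around (306,98), NO-GO around (306,138), yaw about -0.134. The held pin shows a camera lateral bias of about +1.3 mm, so I'm correcting for it. Next, above the mouth.

```bash
cat >> h.py <<'E'
G0=np.array([.4977,-.0692]); YAW=-.134
def gg(gx,gy,z):
    "TCP target in gauge coords"
    c,s=np.cos(YAW),np.sin(YAW); go(G0[0]+c*gx-s*gy,G0[1]+s*gx+c*gy,z,YAW); where()
def where():
    o=robot.get_obs();c,s=np.cos(YAW),np.sin(YAW);p=o["position"][:2]-G0;f=o["ft_force"]
    print("gauge x,y mm",(1000*np.array([c*p[0]+s*p[1],-s*p[0]+c*p[1]])).round(2),"z",round(1000*o["position"][2],2),"F gauge",np.round([c*f[0]+s*f[1],-s*f[0]+c*f[1],f[2]],2),"t",round(float(o["time"]),2))
E
python3 -c "
from h import *
gg(-.071,0,.14)"
```

```text
t [15.68 -1.44  9.94] r [ 0.0004 -0.0012  0.0022] dist 18.62 time 6.0
gauge x,y mm [85.85 14.68] z 239.21 F gauge [-0.14 -0.3  -0.05] t 6.0
```

Emit:
send_rows([
  {"tx": 15.7, "ty": -1.45, "tz": 9.9, "rx": 0, "ry": 0, "rz": 0.002},
  {"tx": 15.7, "ty": -1.45, "tz": 9.9, "rx": 0, "ry": 0, "rz": 0.002},
  {"tx": 15.7, "ty": -1.45, "tz": 9.9, "rx": 0, "ry": 0, "rz": 0.002},
  {"tx": 15.7, "ty": -1.45, "tz": 9.9, "rx": 0, "ry": 0, "rz": 0.002},
  {"tx": 15.7, "ty": -1.45, "tz": 9.9, "rx": 0, "ry": 0, "rz": 0.002},
])

```text
time: 6.42
position: [0.4207, -0.0581, 0.1386]
tool_rot: [0.067, 0.998, 0.002, -0.005]
ft_force: [-0.8, 0.2, -0.6]
grip_width: 0.031
```

Emit:
send_rows([
  {"tx": 0, "ty": 0, "tz": 0, "rx": 0, "ry": 0, "rz": 0},
  {"tx": 0, "ty": 0, "tz": 0, "rx": 0, "ry": 0, "rz": 0},
])

```text
time: 6.58
position: [0.4274, -0.0606, 0.1405]
tool_rot: [0.068, 0.998, 0.0, -0.0]
ft_force: [0.9, -0.6, -0.8]
grip_width: 0.0315
```

```bash
python3 - <<'E'
from h import *
gg(-.071,0,.07)
d,T,o=wrist()
np.savez("w5.npz",z=d["z_map"],K=d["intrinsics"],T=T,c=d["color"])
cv2.imwrite("pics/w5.png",d["color"][:,:,::-1])
E
```

```text
t [0.02 0.08 7.05] r [ 0.0002 -0.0005 -0.0014] dist 7.05 time 6.58
gauge x,y mm [-70.8   -0.85] z 140.49 F gauge [ 0.99 -0.49 -0.8 ] t 6.58
```

View pics/w5.png

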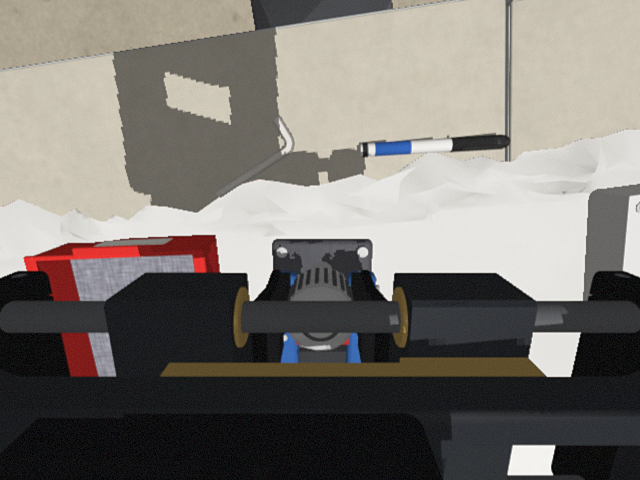

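Emit:
send_rows([
  {"tx": 0, "ty": 0.1, "tz": 2, "rx": 0, "ry": 0, "rz": 0},
  {"tx": 0, "ty": 0.1, "tz": 4, "rx": 0, "ry": 0, "rz": 0},
  {"tx": 0, "ty": 0.1, "tz": 6, "rx": 0, "ry": 0, "rz": 0},
  {"tx": 0, "ty": 0.1, "tz": 7, "rx": 0, "ry": 0, "rz": 0},
  {"tx": 0, "ty": 0.1, "tz": 7, "rx": 0, "ry": 0, "rz": 0},
])

```text
time: 7.05
position: [0.4301, -0.0606, 0.0695]
tool_rot: [0.068, 0.998, -0.0, 0.0]
ft_force: [-0.4, 0.1, -1.0]
grip_width: 0.0314
```

Emit:
send_rows([
  {"tx": 0, "ty": 0, "tz": 0, "rx": 0, "ry": 0, "rz": 0},
  {"tx": 0, "ty": 0, "tz": 0, "rx": 0, "ry": 0, "rz": 0},
  {"tx": 0, "ty": 0, "tz": 0, "rx": 0, "ry": 0, "rz": 0},
])

```text
time: 7.3
position: [0.4296, -0.0606, 0.0715]
tool_rot: [0.068, 0.998, -0.001, 0.002]
ft_force: [-0.4, 0.8, 0.4]
grip_width: 0.0314
```

```bash
python3 - <<'E'
from h import *
gg(-.071,0,.07)
d,T,o=wrist()
np.savez("w6.npz",z=d["z_map"],K=d["intrinsics"],T=T,c=d["color"])
cv2.imwrite("pics/w6.png",d["color"][:,:,::-1])
d=robot.camera("scene");cv2.imwrite("pics/s6.png",cv2.resize(d["color"][:,:,::-1][190:290,230:350],None,fx=6,fy=6,interpolation=cv2.INTER_CUBIC))
where()
E
```

```text
t [0.24 0.06 0.15] r [-0.0009  0.0032 -0.0014] dist 0.29 time 7.3
gauge x,y mm [-68.65  -0.6 ] z 71.5 F gauge [-0.47  0.76  0.37] t 7.3
gauge x,y mm [-69.26  -0.53] z 71.41 F gauge [-0.45  0.21  0.27] t 7.4
```

View pics/w6.png

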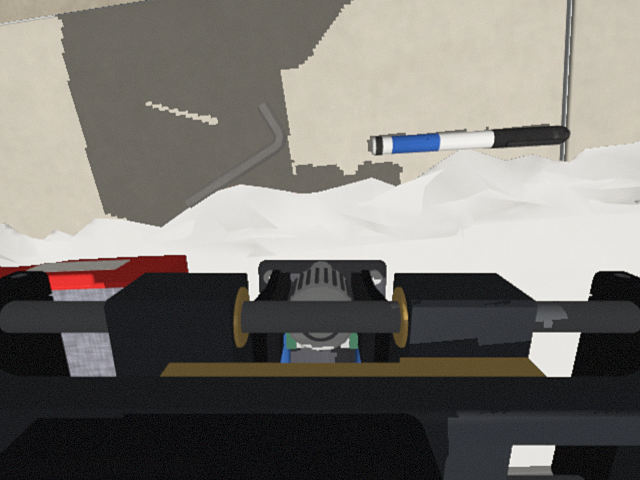

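View pics/s6.png

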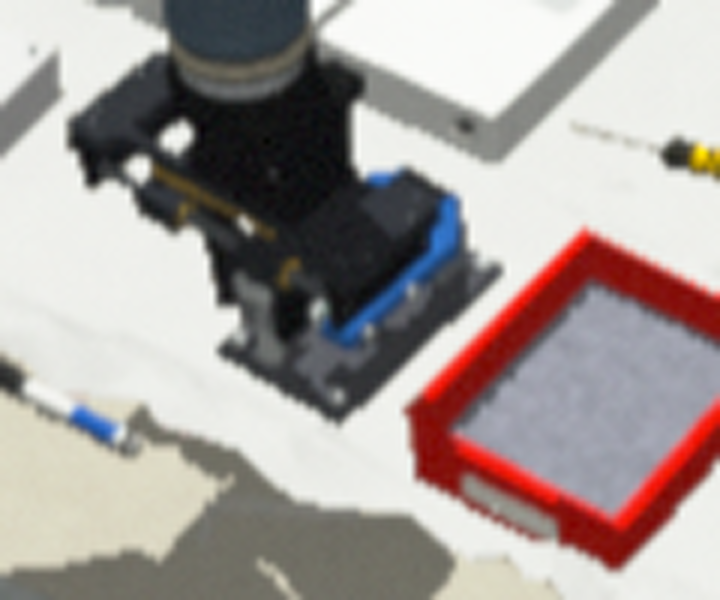

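```bash
python3 - <<'E'
from h import *
a=np.load("w6.npz"); im=a["c"][:,:,::-1]
cv2.imwrite("pics/w6c.png",cv2.resize(im[250:365,260:385],None,fx=6,fy=5,interpolation=cv2.INTER_CUBIC))
T=a["T"]
E
```

```text
(no output)
```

View pics/w6c.png

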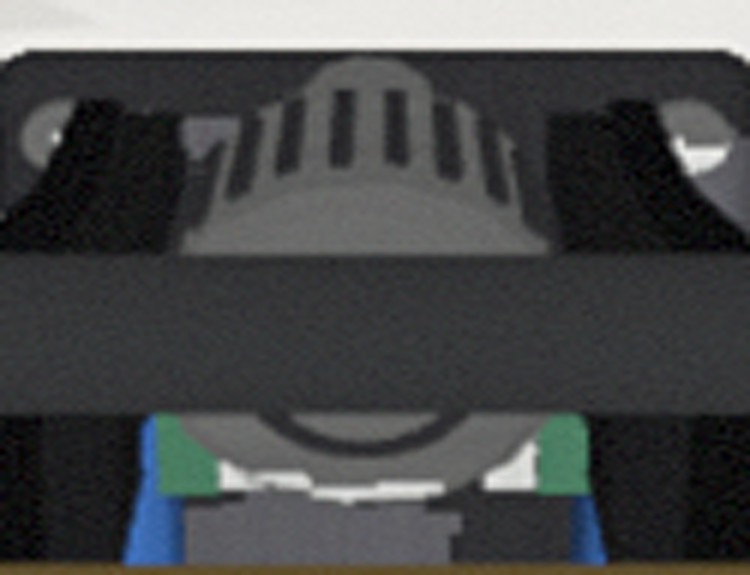

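Emit:
send_rows([
  {"tx": -0.5, "ty": 0.08, "tz": 0.15, "rx": 0, "ry": 0, "rz": 0},
  {"tx": -1.0, "ty": 0.08, "tz": 0.15, "rx": 0, "ry": 0, "rz": 0},
  {"tx": -1.5, "ty": 0.08, "tz": 0.15, "rx": 0, "ry": 0, "rz": 0},
  {"tx": -1.7, "ty": 0.08, "tz": 0.15, "rx": 0, "ry": 0, "rz": 0},
  {"tx": -1.7, "ty": 0.08, "tz": 0.15, "rx": 0, "ry": 0, "rz": 0},
], squeeze=20)

```text
time: 7.82
position: [0.4462, -0.0621, 0.0691]
tool_rot: [0.068, 0.998, -0.0, 0.001]
ft_force: [-0.5, 0.5, -0.5]
grip_width: 0.0311
```

```bash
python3 -c "
from h import *
where()"
```

```text
gauge x,y mm [-52.     0.17] z 69.13 F gauge [-0.54  0.4  -0.47] t 7.82
```

Emit:
send_rows([
  {"tx": -0.1, "ty": 0, "tz": 0, "rx": 0, "ry": 0, "rz": 0},
  {"tx": -0.2, "ty": 0, "tz": 0, "rx": 0, "ry": 0, "rz": 0},
  {"tx": -0.3, "ty": 0, "tz": 0, "rx": 0, "ry": 0, "rz": 0},
  {"tx": -0.4, "ty": 0, "tz": 0, "rx": 0, "ry": 0, "rz": 0},
  {"tx": -0.4, "ty": 0, "tz": 0, "rx": 0, "ry": 0, "rz": 0},
])

```text
time: 8.23
position: [0.4492, -0.0623, 0.0691]
tool_rot: [0.068, 0.998, -0.0, 0.0]
ft_force: [-0.4, 0.2, 0.5]
grip_width: 0.0314
```

```bash
python3 -c "
from h import *
where()"
```

```text
gauge x,y mm [-49.     0.33] z 69.06 F gauge [-0.45  0.16  0.47] t 8.23
```

Emit:
send_rows([
  {"tx": -0.1, "ty": 0, "tz": 0, "rx": 0, "ry": 0, "rz": 0},
  {"tx": -0.2, "ty": 0, "tz": 0, "rx": 0, "ry": 0, "rz": 0},
  {"tx": -0.3, "ty": 0, "tz": 0, "rx": 0, "ry": 0, "rz": 0},
  {"tx": -0.3, "ty": 0, "tz": 0, "rx": 0, "ry": 0, "rz": 0},
])

```text
time: 8.57
position: [0.4523, -0.0628, 0.0691]
tool_rot: [0.068, 0.998, -0.0, 0.0]
ft_force: [-0.1, 0.3, -0.8]
grip_width: 0.0312
```

```bash
python3 -c "
from h import *
where()"
```

```text
gauge x,y mm [-45.88   0.29] z 69.09 F gauge [-0.12  0.29 -0.78] t 8.57
```

Emit:
send_rows([
  {"tx": -0.1, "ty": 0, "tz": 0, "rx": 0, "ry": 0, "rz": 0},
  {"tx": -0.2, "ty": 0, "tz": 0, "rx": 0, "ry": 0, "rz": 0},
  {"tx": -0.3, "ty": 0, "tz": 0, "rx": 0, "ry": 0, "rz": 0},
  {"tx": -0.3, "ty": 0, "tz": 0, "rx": 0, "ry": 0, "rz": 0},
])

```text
time: 8.9
position: [0.4552, -0.0632, 0.0691]
tool_rot: [0.068, 0.998, -0.0, 0.0]
ft_force: [-0.0, -0.8, -0.1]
grip_width: 0.0308
```

```bash
python3 -c "
from h import *
where()"
```

```text
gauge x,y mm [-42.88   0.3 ] z 69.08 F gauge [ 0.07 -0.8  -0.13] t 8.9
```

Emit:
send_rows([
  {"tx": -0.1, "ty": 0, "tz": 0, "rx": 0, "ry": 0, "rz": 0},
  {"tx": -0.2, "ty": 0, "tz": 0, "rx": 0, "ry": 0, "rz": 0},
  {"tx": -0.3, "ty": 0, "tz": 0, "rx": 0, "ry": 0, "rz": 0},
  {"tx": -0.3, "ty": 0, "tz": 0, "rx": 0, "ry": 0, "rz": 0},
])

```text
time: 9.23
position: [0.4582, -0.0636, 0.0691]
tool_rot: [0.068, 0.998, -0.0, 0.0]
ft_force: [-0.2, 0.3, -1.3]
grip_width: 0.0313
```

```bash
python3 -c "
from h import *
where()"
```

```text
gauge x,y mm [-39.88   0.29] z 69.08 F gauge [-0.2   0.32 -1.28] t 9.23
```

Emit:
send_rows([
  {"tx": -0.1, "ty": 0, "tz": 0, "rx": 0, "ry": 0, "rz": 0},
  {"tx": -0.2, "ty": 0, "tz": 0, "rx": 0, "ry": 0, "rz": 0},
  {"tx": -0.3, "ty": 0, "tz": 0, "rx": 0, "ry": 0, "rz": 0},
  {"tx": -0.4, "ty": 0, "tz": 0, "rx": 0, "ry": 0, "rz": 0},
  {"tx": -0.4, "ty": 0, "tz": 0, "rx": 0, "ry": 0, "rz": 0},
])

```text
time: 9.65
position: [0.4622, -0.0641, 0.0691]
tool_rot: [0.068, 0.998, -0.0, 0.0]
ft_force: [0.0, -1.0, -1.2]
grip_width: 0.0313
```

```bash
python3 - <<'E'
from h import *
where()
d=robot.camera("scene");cv2.imwrite("pics/s7.png",cv2.resize(d["color"][:,:,::-1][190:290,230:350],None,fx=6,fy=6,interpolation=cv2.INTER_CUBIC))
d=robot.camera("wrist");cv2.imwrite("pics/w7.png",cv2.resize(d["color"][:,:,::-1][250:365,260:385],None,fx=6,fy=5,interpolation=cv2.INTER_CUBIC))
E
```

```text
gauge x,y mm [-35.87   0.3 ] z 69.07 F gauge [ 0.14 -0.97 -1.2 ] t 9.65
```

View pics/s7.png

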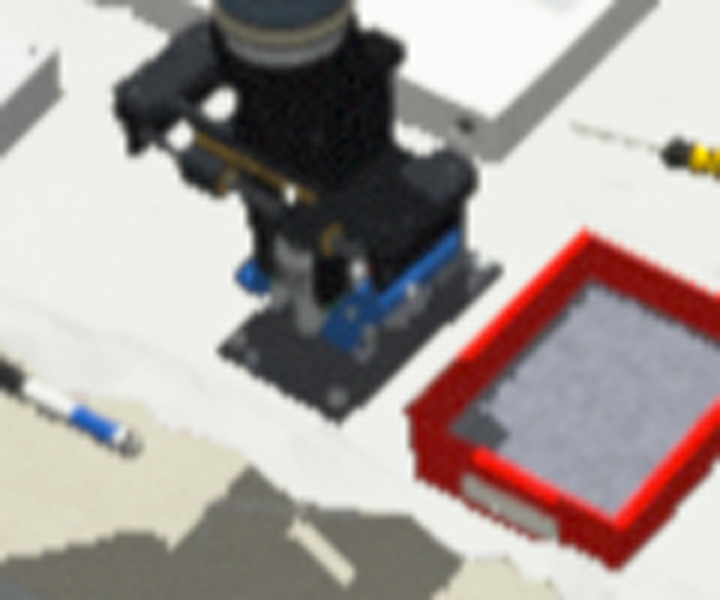

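View pics/w7.png

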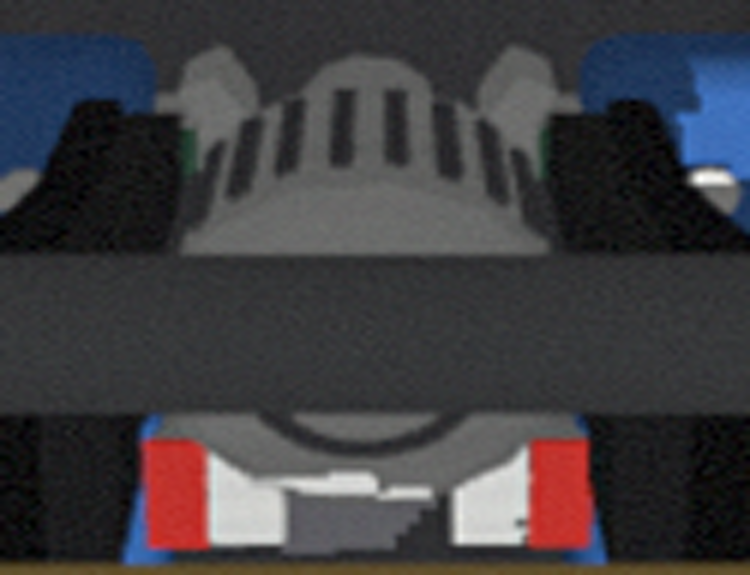

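The pin is between the GO anvils with no force, so it isn't oversize. On to NO-GO.

Emit:
send_rows([
  {"tx": -0.4, "ty": 0, "tz": 0, "rx": 0, "ry": 0, "rz": 0},
  {"tx": -0.8, "ty": 0, "tz": 0, "rx": 0, "ry": 0, "rz": 0},
  {"tx": -1.2, "ty": 0, "tz": 0, "rx": 0, "ry": 0, "rz": 0},
  {"tx": -1.6, "ty": 0, "tz": 0, "rx": 0, "ry": 0, "rz": 0},
  {"tx": -1.9, "ty": 0, "tz": 0, "rx": 0, "ry": 0, "rz": 0},
])

```text
time: 10.17
position: [0.4816, -0.0668, 0.0691]
tool_rot: [0.068, 0.998, -0.0, 0.0]
ft_force: [-0.7, -0.4, -1.0]
grip_width: 0.0317
```

Emit:
send_rows([
  {"tx": -0.1, "ty": 0, "tz": 0, "rx": 0, "ry": 0, "rz": 0},
  {"tx": -0.2, "ty": 0, "tz": 0, "rx": 0, "ry": 0, "rz": 0},
  {"tx": -0.2, "ty": 0, "tz": 0, "rx": 0, "ry": 0, "rz": 0},
])

```text
time: 10.42
position: [0.4827, -0.0668, 0.069]
tool_rot: [0.068, 0.998, 0.0, -0.0]
ft_force: [0.0, 0.4, -1.0]
grip_width: 0.0311
```

```bash
python3 -c "
from h import *
where()"
```

```text
gauge x,y mm [-15.14   0.33] z 69.01 F gauge [-0.02  0.44 -1.02] t 10.42
```

Emit:
send_rows([
  {"tx": -0.1, "ty": 0, "tz": 0, "rx": 0, "ry": 0, "rz": 0},
  {"tx": -0.2, "ty": 0, "tz": 0, "rx": 0, "ry": 0, "rz": 0},
  {"tx": -0.3, "ty": 0, "tz": 0, "rx": 0, "ry": 0, "rz": 0},
  {"tx": -0.3, "ty": 0, "tz": 0, "rx": 0, "ry": 0, "rz": 0},
])

```text
time: 10.75
position: [0.4859, -0.0674, 0.0691]
tool_rot: [0.068, 0.998, -0.0, 0.0]
ft_force: [-0.0, -0.7, -2.0]
grip_width: 0.0315
```

Emit:
send_rows([
  {"tx": -0.1, "ty": 0, "tz": 0, "rx": 0, "ry": 0, "rz": 0},
  {"tx": -0.2, "ty": 0, "tz": 0, "rx": 0, "ry": 0, "rz": 0},
  {"tx": -0.2, "ty": 0, "tz": 0, "rx": 0, "ry": 0, "rz": 0},
])

```text
time: 11.0
position: [0.4879, -0.0676, 0.0691]
tool_rot: [0.068, 0.998, -0.0, 0.0]
ft_force: [0.1, -0.5, -0.4]
grip_width: 0.0314
```

```bash
python3 -c "
from h import *
where()"
```

```text
gauge x,y mm [-9.91  0.25] z 69.1 F gauge [ 0.12 -0.47 -0.44] t 11.0
```

Pin at about -9. I'll continue in small steps.

Emit:
send_rows([
  {"tx": -0.07, "ty": 0, "tz": 0, "rx": 0, "ry": 0, "rz": 0},
  {"tx": -0.14, "ty": 0, "tz": 0, "rx": 0, "ry": 0, "rz": 0},
  {"tx": -0.2, "ty": 0, "tz": 0, "rx": 0, "ry": 0, "rz": 0},
])

```text
time: 11.25
position: [0.4896, -0.0678, 0.0691]
tool_rot: [0.068, 0.998, 0.0, -0.0]
ft_force: [-0.2, -0.5, -0.8]
grip_width: 0.0311
```

Emit:
send_rows([
  {"tx": -0.07, "ty": 0, "tz": 0, "rx": 0, "ry": 0, "rz": 0},
  {"tx": -0.14, "ty": 0, "tz": 0, "rx": 0, "ry": 0, "rz": 0},
])

```text
time: 11.42
position: [0.491, -0.068, 0.069]
tool_rot: [0.068, 0.998, 0.0, -0.0]
ft_force: [0.8, 0.5, -0.3]
grip_width: 0.0315
```

```bash
python3 -c "
from h import *
where()"
```

```text
gauge x,y mm [-6.77  0.31] z 69.04 F gauge [ 0.77  0.65 -0.34] t 11.42
```

Emit:
send_rows([
  {"tx": -0.07, "ty": 0, "tz": 0, "rx": 0, "ry": 0, "rz": 0},
  {"tx": -0.14, "ty": 0, "tz": 0, "rx": 0, "ry": 0, "rz": 0},
])

```text
time: 11.58
position: [0.4924, -0.0682, 0.069]
tool_rot: [0.068, 0.998, -0.0, 0.0]
ft_force: [0.2, -0.1, -0.9]
grip_width: 0.0312
```

Emit:
send_rows([
  {"tx": -0.07, "ty": 0, "tz": 0, "rx": 0, "ry": 0, "rz": 0},
  {"tx": -0.14, "ty": 0, "tz": 0, "rx": 0, "ry": 0, "rz": 0},
])

```text
time: 11.75
position: [0.4938, -0.0684, 0.0691]
tool_rot: [0.068, 0.998, -0.0, 0.0]
ft_force: [-0.8, -1.0, -1.5]
grip_width: 0.0312
```

```bash
python3 -c "
from h import *
where()"
```

```text
gauge x,y mm [-3.96  0.3 ] z 69.06 F gauge [-0.69 -1.07 -1.54] t 11.75
```

Emit:
send_rows([
  {"tx": -0.07, "ty": 0, "tz": 0, "rx": 0, "ry": 0, "rz": 0},
  {"tx": -0.14, "ty": 0, "tz": 0, "rx": 0, "ry": 0, "rz": 0},
  {"tx": -0.2, "ty": 0, "tz": 0, "rx": 0, "ry": 0, "rz": 0},
])

```text
time: 12.0
position: [0.4958, -0.0687, 0.069]
tool_rot: [0.068, 0.998, -0.0, 0.0]
ft_force: [-0.4, 0.1, 0.3]
grip_width: 0.0314
```

Emit:
send_rows([
  {"tx": -0.07, "ty": 0, "tz": 0, "rx": 0, "ry": 0, "rz": 0},
  {"tx": -0.14, "ty": 0, "tz": 0, "rx": 0, "ry": 0, "rz": 0},
  {"tx": -0.2, "ty": 0, "tz": 0, "rx": 0, "ry": 0, "rz": 0},
])

```text
time: 12.25
position: [0.4978, -0.0689, 0.0691]
tool_rot: [0.068, 0.998, -0.0, 0.0]
ft_force: [-0.2, 0.1, -1.2]
grip_width: 0.0315
```

```bash
python3 - <<'E'
from h import *
where()
d=robot.camera("scene");cv2.imwrite("pics/s8.png",cv2.resize(d["color"][:,:,::-1][190:290,230:350],None,fx=6,fy=6,interpolation=cv2.INTER_CUBIC))
d=robot.camera("wrist");cv2.imwrite("pics/w8.png",cv2.resize(d["color"][:,:,::-1][250:365,260:385],None,fx=6,fy=5,interpolation=cv2.INTER_CUBIC))
E
```

```text
gauge x,y mm [0.06 0.29] z 69.06 F gauge [-0.24  0.12 -1.25] t 12.25
```

View pics/s8.png

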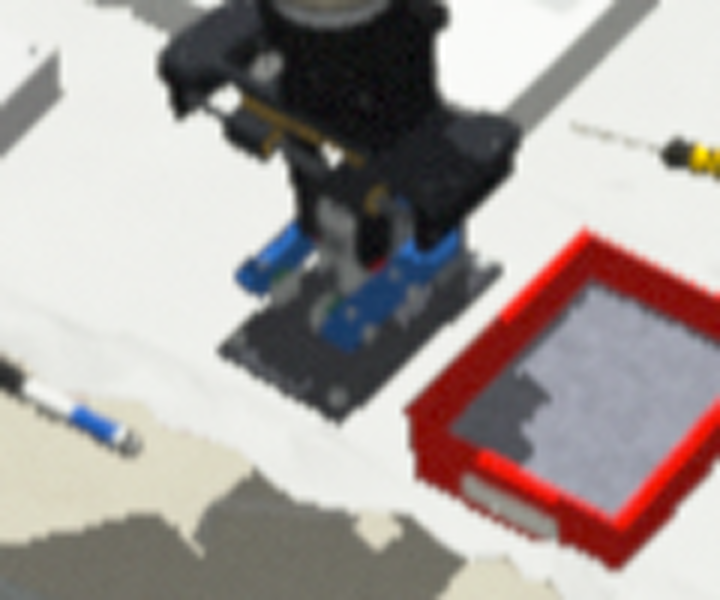

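View pics/w8.png

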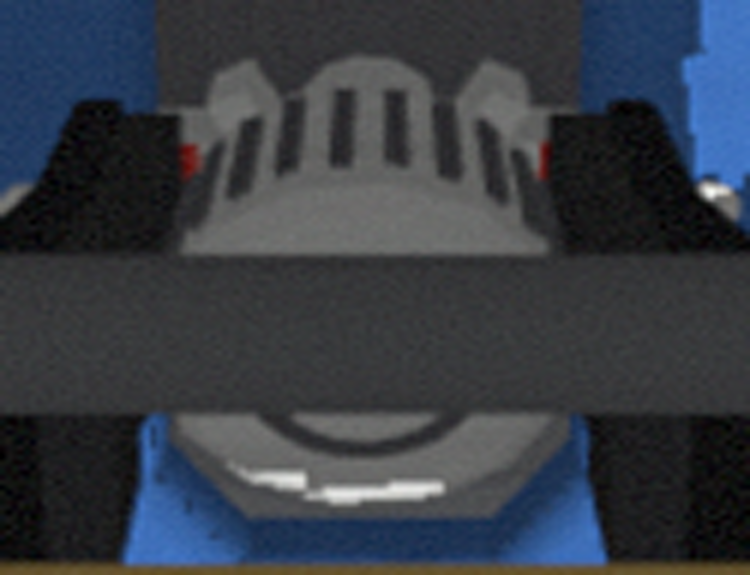

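The shank is already inside NO-GO with no force, which makes it undersize. I'll carry on to about +19 so it passes fully.

Emit:
send_rows([
  {"tx": -0.1, "ty": 0, "tz": 0, "rx": 0, "ry": 0, "rz": 0},
  {"tx": -0.25, "ty": 0, "tz": 0, "rx": 0, "ry": 0, "rz": 0},
  {"tx": -0.4, "ty": 0, "tz": 0, "rx": 0, "ry": 0, "rz": 0},
  {"tx": -0.55, "ty": 0, "tz": 0, "rx": 0, "ry": 0, "rz": 0},
  {"tx": -0.7, "ty": 0, "tz": 0, "rx": 0, "ry": 0, "rz": 0},
])

```text
time: 12.77
position: [0.5049, -0.0699, 0.0691]
tool_rot: [0.068, 0.998, -0.0, 0.0]
ft_force: [-0.1, -0.0, -1.4]
grip_width: 0.0315
```

Emit:
send_rows([
  {"tx": -0.15, "ty": 0, "tz": 0, "rx": 0, "ry": 0, "rz": 0},
  {"tx": -0.3, "ty": 0, "tz": 0, "rx": 0, "ry": 0, "rz": 0},
  {"tx": -0.5, "ty": 0, "tz": 0, "rx": 0, "ry": 0, "rz": 0},
  {"tx": -0.7, "ty": 0, "tz": 0, "rx": 0, "ry": 0, "rz": 0},
])

```text
time: 13.1
position: [0.5117, -0.0708, 0.069]
tool_rot: [0.068, 0.998, 0.0, -0.0]
ft_force: [0.0, 0.1, -0.9]
grip_width: 0.0315
```

Emit:
send_rows([
  {"tx": -0.15, "ty": 0, "tz": 0, "rx": 0, "ry": 0, "rz": 0},
  {"tx": -0.3, "ty": 0, "tz": 0, "rx": 0, "ry": 0, "rz": 0},
  {"tx": -0.4, "ty": 0, "tz": 0, "rx": 0, "ry": 0, "rz": 0},
  {"tx": -0.5, "ty": 0, "tz": 0, "rx": 0, "ry": 0, "rz": 0},
])

```text
time: 13.43
position: [0.5167, -0.0715, 0.069]
tool_rot: [0.068, 0.998, -0.0, -0.0]
ft_force: [-0.3, -0.5, -0.6]
grip_width: 0.0316
```

```bash
python3 - <<'E'
from h import *
where()
d,T,o=wrist();cv2.imwrite("pics/w9.png",d["color"][:,:,::-1])
d=robot.camera("scene");cv2.imwrite("pics/s9.png",cv2.resize(d["color"][:,:,::-1][190:290,230:350],None,fx=6,fy=6,interpolation=cv2.INTER_CUBIC))
E
```

```text
gauge x,y mm [19.09  0.27] z 69.05 F gauge [-0.21 -0.5  -0.61] t 13.43
```

View pics/w9.png

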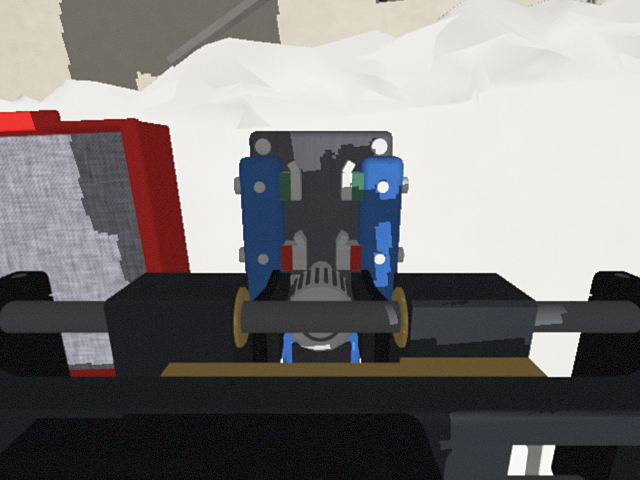

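View pics/s9.png

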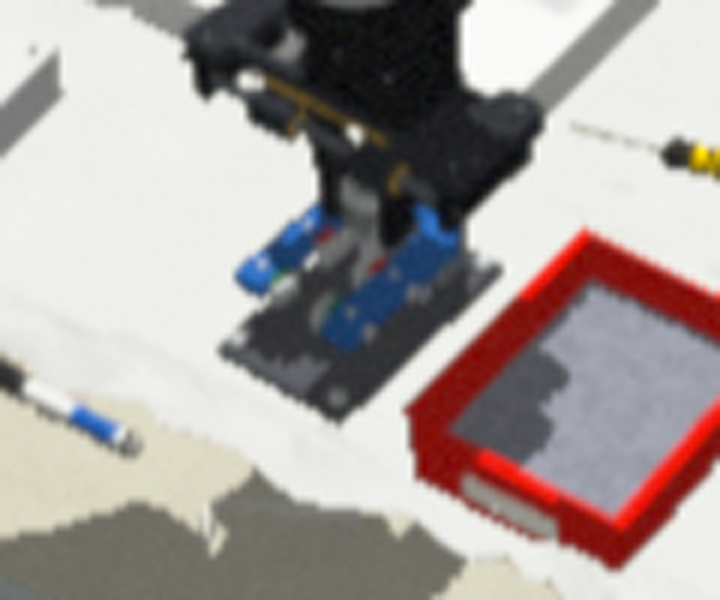

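The pin passed GO and NO-GO, so it goes to the red bin at (344,262) in the top view, not the pink one. I'll lift straight out.

Emit:
send_rows([
  {"tx": 0, "ty": 0, "tz": -1.5, "rx": 0, "ry": 0, "rz": 0},
  {"tx": 0, "ty": 0, "tz": -4, "rx": 0, "ry": 0, "rz": 0},
  {"tx": 0, "ty": 0, "tz": -7, "rx": 0, "ry": 0, "rz": 0},
  {"tx": 0, "ty": -3, "tz": -8, "rx": 0, "ry": 0, "rz": 0},
  {"tx": 0, "ty": -7, "tz": -8, "rx": 0, "ry": 0, "rz": 0},
])

```text
time: 13.95
position: [0.5087, -0.1397, 0.1521]
tool_rot: [0.065, 0.998, -0.001, 0.003]
ft_force: [0.7, -0.9, 0.2]
grip_width: 0.031
```

```bash
python3 -c "
from h import *
go(.515,-.228,.12,-.09)"
```

```text
t [-1.76 -8.66  3.23] r [-0.0012  0.0054 -0.0406] dist 9.41 time 13.95
```

Emit:
send_rows([
  {"tx": -1.8, "ty": -8.7, "tz": 2.5, "rx": 0, "ry": 0, "rz": -0.04},
  {"tx": -1.8, "ty": -8.7, "tz": 2.5, "rx": 0, "ry": 0, "rz": -0.04},
  {"tx": -1.8, "ty": -8.7, "tz": 3.2, "rx": 0, "ry": 0, "rz": -0.04},
  {"tx": -1.8, "ty": -8.7, "tz": 3.2, "rx": 0, "ry": 0, "rz": -0.04},
  {"tx": -1.8, "ty": -8.7, "tz": 3.2, "rx": 0, "ry": 0, "rz": -0.04},
])

```text
time: 14.37
position: [0.512, -0.229, 0.1162]
tool_rot: [0.049, 0.999, 0.001, -0.001]
ft_force: [0.1, 0.8, -1.4]
grip_width: 0.0311
```

```bash
python3 - <<'E'
from h import *
go(.515,-.228,.0595,-.09)
d,T,o=wrist();cv2.imwrite("pics/w10.png",d["color"][:,:,::-1])
E
```

```text
t [-0.31  0.12  5.67] r [ 0.0021 -0.0027 -0.0076] dist 5.68 time 14.37
```

View pics/w10.png

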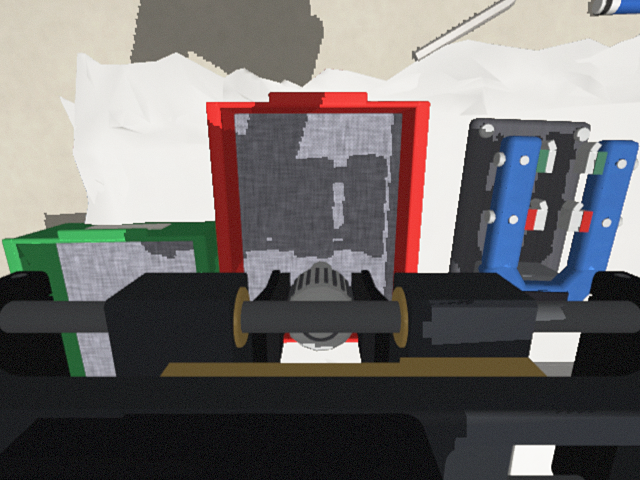

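Emit:
send_rows([
  {"tx": 0, "ty": 0, "tz": 2, "rx": 0, "ry": 0, "rz": 0},
  {"tx": 0, "ty": 0, "tz": 4, "rx": 0, "ry": 0, "rz": 0},
  {"tx": 0, "ty": 0, "tz": 5, "rx": 0, "ry": 0, "rz": 0},
  {"tx": 0, "ty": 0, "tz": 5.4, "rx": 0, "ry": 0, "rz": 0},
  {"tx": 0, "ty": 0, "tz": 5.4, "rx": 0, "ry": 0, "rz": 0},
])

```text
time: 14.83
position: [0.5127, -0.2279, 0.0625]
tool_rot: [0.047, 0.999, 0.001, -0.001]
ft_force: [0.6, 0.1, -0.9]
grip_width: 0.0314
```

```bash
python3 -c "
from h import *
go(.515,-.228,.0595,-.09)"
```

```text
t [-0.24  0.01  0.3 ] r [ 0.0012 -0.0019 -0.0042] dist 0.38 time 14.83
```

Emit:
send_rows([
  {"tx": 0, "ty": 0, "tz": 0.15, "rx": 0, "ry": 0, "rz": 0},
  {"tx": 0, "ty": 0, "tz": 0.3, "rx": 0, "ry": 0, "rz": 0},
  {"tx": 0, "ty": 0, "tz": 0.3, "rx": 0, "ry": 0, "rz": 0},
])

```text
time: 15.08
position: [0.5136, -0.2296, 0.0607]
tool_rot: [0.048, 0.999, -0.0, 0.001]
ft_force: [-0.7, 1.7, -0.4]
grip_width: 0.0313
```

Emit:
send_rows([
  {"tx": 0, "ty": 0, "tz": 0, "rx": 0, "ry": 0, "rz": 0},
  {"tx": 0, "ty": 0, "tz": 0, "rx": 0, "ry": 0, "rz": 0},
  {"tx": 0, "ty": 0, "tz": 0, "rx": 0, "ry": 0, "rz": 0},
  {"tx": 0, "ty": 0, "tz": 0, "rx": 0, "ry": 0, "rz": 0},
  {"tx": 0, "ty": 0, "tz": 0, "rx": 0, "ry": 0, "rz": 0},
], claw=6)

```text
time: 15.5
position: [0.5132, -0.2296, 0.0602]
tool_rot: [0.048, 0.999, -0.0, 0.0]
ft_force: [0.1, 0.2, 0.7]
grip_width: 0.0554
```

Emit:
send_rows([
  {"tx": 0, "ty": 0, "tz": -2, "rx": 0, "ry": 0, "rz": 0},
  {"tx": 0, "ty": 0, "tz": -5, "rx": 0, "ry": 0, "rz": 0},
  {"tx": 0, "ty": 0, "tz": -9, "rx": 0, "ry": 0, "rz": 0},
  {"tx": 0, "ty": 2, "tz": -12, "rx": 0, "ry": 0, "rz": 0},
  {"tx": 0, "ty": 4, "tz": -14, "rx": 0, "ry": 0, "rz": 0},
])

```text
time: 15.92
position: [0.5183, -0.191, 0.2034]
tool_rot: [0.049, 0.999, -0.001, 0.002]
ft_force: [0.1, 0.7, -0.3]
grip_width: 0.06
```

```bash
python3 - <<'E'
from h import *
go(.461,.307,.14,0)
d=robot.camera("scene");cv2.imwrite("pics/s11.png",cv2.resize(d["color"][:,:,::-1][170:310,180:370],None,fx=4,fy=4,interpolation=cv2.INTER_CUBIC))
E
```

```text
t [10.61 49.01  6.17] r [-0.0027  0.0049 -0.098 ] dist 50.53 time 15.92
```

View pics/s11.png

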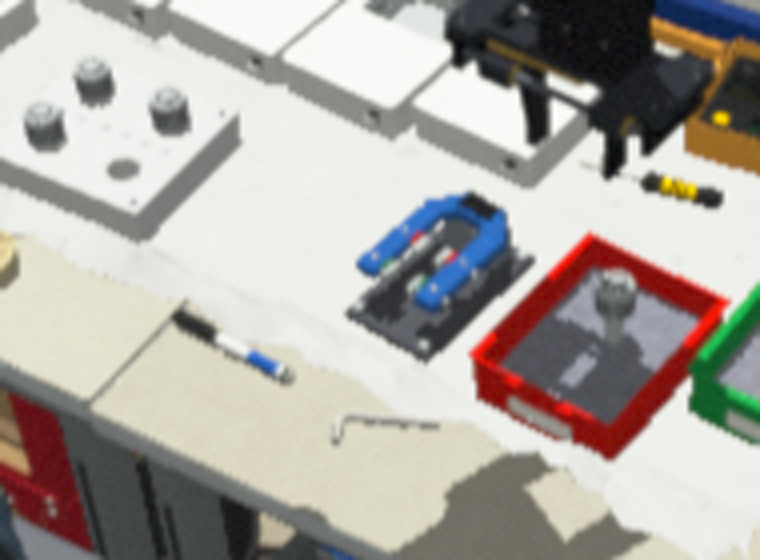

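The first pin stands in the red bin at (615,300) in the crop. Now the front-left pin.

Emit:
send_rows([
  {"tx": 10.6, "ty": 49, "tz": 3, "rx": 0, "ry": 0, "rz": -0.098},
  {"tx": 10.6, "ty": 49, "tz": 3, "rx": 0, "ry": 0, "rz": -0.098},
  {"tx": 10.6, "ty": 49, "tz": 3, "rx": 0, "ry": 0, "rz": -0.098},
  {"tx": 10.6, "ty": 49, "tz": 3, "rx": 0, "ry": 0, "rz": -0.098},
  {"tx": 10.6, "ty": 49, "tz": 3, "rx": 0, "ry": 0, "rz": -0.098},
])

```text
time: 16.38
position: [0.4919, 0.0185, 0.1874]
tool_rot: [-0.001, 1.0, 0.0, -0.0]
ft_force: [1.5, 0.5, -0.4]
grip_width: 0.0596
```

```bash
python3 -c "
from h import *
go(.4605,.3056,.14,0)"
```

```text
t [ 3.1  28.71  4.75] r [ 0.0001 -0.      0.0014] dist 29.27 time 16.38
```

Emit:
send_rows([
  {"tx": 3.1, "ty": 28.7, "tz": 2.5, "rx": 0, "ry": 0, "rz": 0},
  {"tx": 3.1, "ty": 28.7, "tz": 2.5, "rx": 0, "ry": 0, "rz": 0},
  {"tx": 3.1, "ty": 28.7, "tz": 2.5, "rx": 0, "ry": 0, "rz": 0},
  {"tx": 3.1, "ty": 28.7, "tz": 2.5, "rx": 0, "ry": 0, "rz": 0},
  {"tx": 3.1, "ty": 28.7, "tz": 2.5, "rx": 0, "ry": 0, "rz": 0},
])

```text
time: 16.8
position: [0.4691, 0.2251, 0.1693]
tool_rot: [-0.001, 1.0, -0.0, -0.0]
ft_force: [0.9, 0.2, -0.3]
grip_width: 0.0602
```

```bash
python3 -c "
from h import *
go(.4605,.3056,.13,0)"
```

```text
t [0.84 8.06 3.93] r [-0.0001 -0.0002  0.0023] dist 9.01 time 16.8
```

Emit:
send_rows([
  {"tx": 0.8, "ty": 8, "tz": 3.5, "rx": 0, "ry": 0, "rz": 0},
  {"tx": 0.8, "ty": 8, "tz": 3.5, "rx": 0, "ry": 0, "rz": 0},
  {"tx": 0.8, "ty": 8, "tz": 3.5, "rx": 0, "ry": 0, "rz": 0},
  {"tx": 0.8, "ty": 8, "tz": 3.5, "rx": 0, "ry": 0, "rz": 0},
  {"tx": 0.8, "ty": 8, "tz": 3.5, "rx": 0, "ry": 0, "rz": 0},
])

```text
time: 17.22
position: [0.4613, 0.3028, 0.1343]
tool_rot: [-0.002, 1.0, -0.0, -0.0]
ft_force: [-0.2, 0.6, -0.5]
grip_width: 0.0598
```

```bash
python3 -c "
from h import *
go(.4605,.3056,.0465,0)"
```

```text
t [0.07 0.29 8.78] r [-0.001  -0.0009  0.0035] dist 8.78 time 17.22
```

Emit:
send_rows([
  {"tx": 0.05, "ty": 0.2, "tz": 3, "rx": 0, "ry": 0, "rz": 0},
  {"tx": 0.05, "ty": 0.2, "tz": 5.5, "rx": 0, "ry": 0, "rz": 0},
  {"tx": 0.05, "ty": 0.2, "tz": 7.5, "rx": 0, "ry": 0, "rz": 0},
  {"tx": 0.05, "ty": 0.2, "tz": 8.6, "rx": 0, "ry": 0, "rz": 0},
  {"tx": 0.05, "ty": 0.2, "tz": 8.6, "rx": 0, "ry": 0, "rz": 0},
])

```text
time: 17.63
position: [0.4605, 0.303, 0.0471]
tool_rot: [0.0, 1.0, -0.001, -0.002]
ft_force: [-0.0, 0.3, 0.0]
grip_width: 0.0602
```

Emit:
send_rows([
  {"tx": 0, "ty": 0, "tz": 0, "rx": 0, "ry": 0, "rz": 0},
  {"tx": 0, "ty": 0, "tz": 0, "rx": 0, "ry": 0, "rz": 0},
])

```text
time: 17.8
position: [0.4625, 0.3048, 0.0499]
tool_rot: [-0.001, 1.0, 0.0, 0.001]
ft_force: [-0.0, -0.5, 0.2]
grip_width: 0.06
```

```bash
python3 - <<'E'
from h import *
go(.4605,.3056,.0465,0)
d,T,o=wrist();cv2.imwrite("pics/w12.png",d["color"][:,:,::-1])
E
```

```text
t [0.2  0.08 0.34] r [0.0008 0.0022 0.0011] dist 0.4 time 17.8
```

View pics/w12.png

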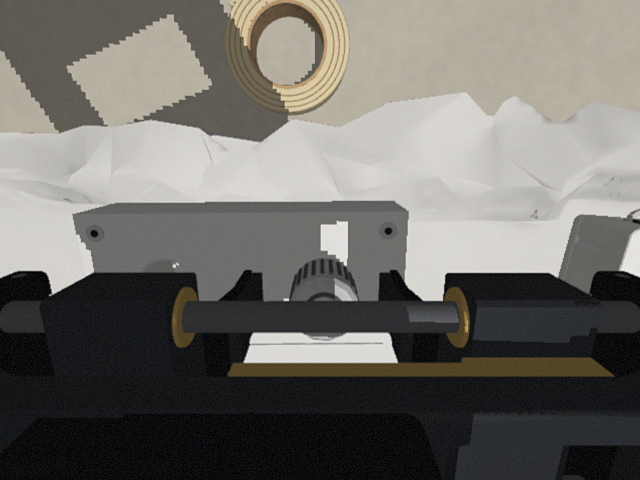

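Emit:
send_rows([
  {"tx": 0.1, "ty": 0.12, "tz": 0.2, "rx": 0, "ry": 0, "rz": 0},
  {"tx": 0.1, "ty": 0.12, "tz": 0.2, "rx": 0, "ry": 0, "rz": 0},
  {"tx": 0.1, "ty": 0.12, "tz": 0.2, "rx": 0, "ry": 0, "rz": 0},
])

```text
time: 18.1
position: [0.4603, 0.3066, 0.0472]
tool_rot: [-0.001, 1.0, 0.0, 0.0]
ft_force: [0.2, -0.8, 0.5]
grip_width: 0.06
```

```bash
python3 -c "
from h import *
go(.4605,.3056,.0465,0)"
```

```text
t [-0.02 -0.1   0.07] r [0.0003 0.0009 0.0026] dist 0.12 time 18.1
```

Emit:
send_rows([
  {"tx": 0, "ty": 0, "tz": 0.03, "rx": 0, "ry": 0, "rz": 0},
  {"tx": 0, "ty": 0, "tz": 0.03, "rx": 0, "ry": 0, "rz": 0},
  {"tx": 0, "ty": 0, "tz": 0.03, "rx": 0, "ry": 0, "rz": 0},
  {"tx": 0, "ty": 0, "tz": 0.03, "rx": 0, "ry": 0, "rz": 0},
  {"tx": 0, "ty": 0, "tz": 0.03, "rx": 0, "ry": 0, "rz": 0},
], claw=2.6, squeeze=25)

```text
time: 18.52
position: [0.4602, 0.3064, 0.0463]
tool_rot: [-0.001, 1.0, -0.0, -0.0]
ft_force: [0.4, 0.5, -0.3]
grip_width: 0.0345
```

Emit:
send_rows([
  {"tx": 0, "ty": 0, "tz": 0, "rx": 0, "ry": 0, "rz": 0},
  {"tx": 0, "ty": 0, "tz": 0, "rx": 0, "ry": 0, "rz": 0},
  {"tx": 0, "ty": 0, "tz": 0, "rx": 0, "ry": 0, "rz": 0},
])

```text
time: 18.77
position: [0.4602, 0.3064, 0.0463]
tool_rot: [-0.001, 1.0, -0.0, -0.0]
ft_force: [0.1, 1.5, -0.1]
grip_width: 0.0312
```

Emit:
send_rows([
  {"tx": 0, "ty": 0, "tz": -2, "rx": 0, "ry": 0, "rz": 0},
  {"tx": 0, "ty": 0, "tz": -5, "rx": 0, "ry": 0, "rz": 0},
  {"tx": 0, "ty": 0, "tz": -8, "rx": 0, "ry": 0, "rz": 0},
  {"tx": 0, "ty": -3, "tz": -11, "rx": 0, "ry": 0, "rz": 0},
  {"tx": 0, "ty": -7, "tz": -11, "rx": 0, "ry": 0, "rz": 0.03},
])

```text
time: 19.18
position: [0.4644, 0.239, 0.1614]
tool_rot: [0.012, 1.0, 0.002, 0.006]
ft_force: [1.7, -0.9, -0.3]
grip_width: 0.0312
```

```bash
python3 -c "
from h import *
gg(-.071,.0003,.15)"
```

```text
t [  3.02 -29.93   0.97] r [0.005  0.0123 0.1106] dist 30.09 time 19.18
gauge x,y mm [-74.13 301.  ] z 161.41 F gauge [ 1.82 -0.62 -0.27] t 19.18
```

Emit:
send_rows([
  {"tx": 3.2, "ty": -29.9, "tz": 0.5, "rx": 0, "ry": 0, "rz": 0.11},
  {"tx": 3.2, "ty": -29.9, "tz": 0.5, "rx": 0, "ry": 0, "rz": 0.11},
  {"tx": 3.2, "ty": -29.9, "tz": 0.5, "rx": 0, "ry": 0, "rz": 0.11},
  {"tx": 3.2, "ty": -29.9, "tz": 0.5, "rx": 0, "ry": 0, "rz": 0.11},
  {"tx": 3.2, "ty": -29.9, "tz": 0.5, "rx": 0, "ry": 0, "rz": 0.11},
])

```text
time: 19.6
position: [0.4317, 0.0283, 0.1529]
tool_rot: [0.069, 0.998, -0.0, 0.0]
ft_force: [1.0, -0.3, -0.8]
grip_width: 0.031
```

```bash
python3 -c "
from h import *
gg(-.071,.0003,.15)"
```

```text
t [-0.77 -8.75  0.3 ] r [-0.0001  0.0002 -0.0032] dist 8.79 time 19.6
gauge x,y mm [-78.47  87.82] z 152.94 F gauge [ 1.03 -0.2  -0.83] t 19.6
```

Emit:
send_rows([
  {"tx": -0.8, "ty": -8.7, "tz": 0.3, "rx": 0, "ry": 0, "rz": 0},
  {"tx": -0.8, "ty": -8.7, "tz": 0.3, "rx": 0, "ry": 0, "rz": 0},
  {"tx": -0.8, "ty": -8.7, "tz": 0.3, "rx": 0, "ry": 0, "rz": 0},
  {"tx": -0.8, "ty": -8.7, "tz": 0.3, "rx": 0, "ry": 0, "rz": 0},
  {"tx": -0.8, "ty": -8.7, "tz": 0.3, "rx": 0, "ry": 0, "rz": 0},
])

```text
time: 20.02
position: [0.4279, -0.0572, 0.1497]
tool_rot: [0.07, 0.998, 0.0, -0.0]
ft_force: [0.1, 1.0, -0.8]
grip_width: 0.0314
```

Emit:
send_rows([
  {"tx": 0, "ty": 0, "tz": 0, "rx": 0, "ry": 0, "rz": 0},
  {"tx": 0, "ty": 0, "tz": 0, "rx": 0, "ry": 0, "rz": 0},
  {"tx": 0, "ty": 0, "tz": 0, "rx": 0, "ry": 0, "rz": 0},
])

```text
time: 20.27
position: [0.4282, -0.0558, 0.1499]
tool_rot: [0.067, 0.998, 0.0, -0.0]
ft_force: [-0.4, 0.1, -0.3]
grip_width: 0.0311
```

```bash
python3 -c "
from h import *
gg(-.071,.0003,.069)"
```

```text
t [ 0.03 -0.38  8.09] r [ 0.0002 -0.0004 -0.001 ] dist 8.09 time 20.27
gauge x,y mm [-70.65   4.03] z 149.86 F gauge [-0.39  0.09 -0.34] t 20.27
```

Emit:
send_rows([
  {"tx": 0, "ty": -0.37, "tz": 2, "rx": 0, "ry": 0, "rz": 0},
  {"tx": 0, "ty": -0.37, "tz": 4.5, "rx": 0, "ry": 0, "rz": 0},
  {"tx": 0, "ty": -0.37, "tz": 6.5, "rx": 0, "ry": 0, "rz": 0},
  {"tx": 0, "ty": -0.37, "tz": 8, "rx": 0, "ry": 0, "rz": 0},
  {"tx": 0, "ty": -0.37, "tz": 8, "rx": 0, "ry": 0, "rz": 0},
])

```text
time: 20.68
position: [0.4264, -0.0594, 0.0678]
tool_rot: [0.068, 0.998, 0.001, -0.003]
ft_force: [0.1, -0.2, -0.6]
grip_width: 0.0311
```

Emit:
send_rows([
  {"tx": 0, "ty": 0, "tz": 0, "rx": 0, "ry": 0, "rz": 0},
  {"tx": 0, "ty": 0, "tz": 0, "rx": 0, "ry": 0, "rz": 0},
  {"tx": 0, "ty": 0, "tz": 0, "rx": 0, "ry": 0, "rz": 0},
], squeeze=20)

```text
time: 20.93
position: [0.4287, -0.0609, 0.0708]
tool_rot: [0.068, 0.998, -0.0, 0.001]
ft_force: [0.2, 0.8, -1.1]
grip_width: 0.0312
```

```bash
python3 - <<'E'
from h import *
gg(-.051,.0003,.069)
d,T,o=wrist()
cv2.imwrite("pics/w13.png",cv2.resize(d["color"][:,:,::-1][250:365,260:385],None,fx=6,fy=5,interpolation=cv2.INTER_CUBIC))
d=robot.camera("scene");cv2.imwrite("pics/s13.png",cv2.resize(d["color"][:,:,::-1][190:290,230:350],None,fx=6,fy=6,interpolation=cv2.INTER_CUBIC))
where()
E
```

```text
t [-1.85  0.14  0.18] r [-0.0006  0.0021 -0.0029] dist 1.86 time 20.93
gauge x,y mm [-69.5   -1.01] z 70.79 F gauge [ 0.11  0.81 -1.07] t 20.93
gauge x,y mm [-69.59  -1.21] z 70.81 F gauge [-0.53  0.18 -0.59] t 21.03
```

View pics/w13.png

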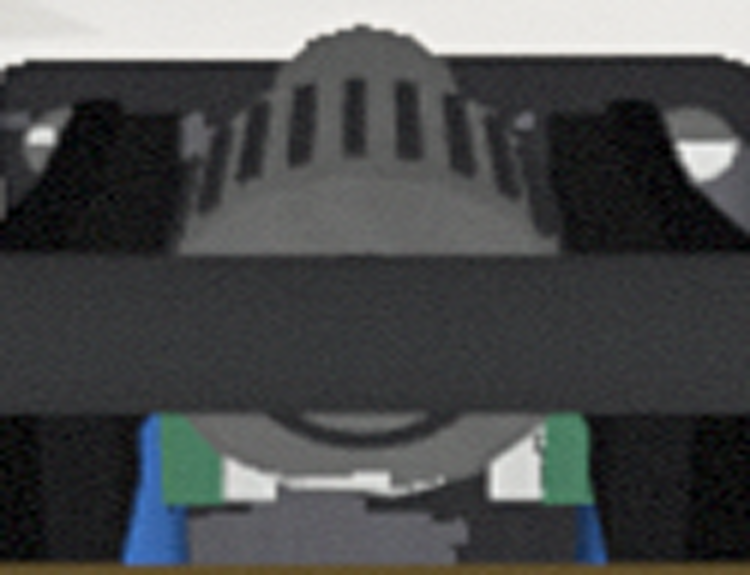

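View pics/s13.png

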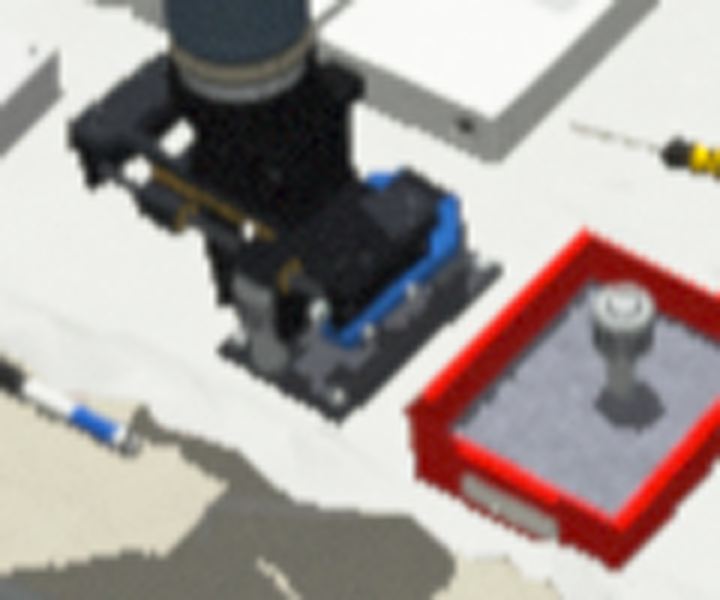

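Emit:
send_rows([
  {"tx": -0.4, "ty": 0.15, "tz": 0.18, "rx": 0, "ry": 0, "rz": 0},
  {"tx": -0.8, "ty": 0.15, "tz": 0.18, "rx": 0, "ry": 0, "rz": 0},
  {"tx": -1.2, "ty": 0.15, "tz": 0.18, "rx": 0, "ry": 0, "rz": 0},
  {"tx": -1.5, "ty": 0.15, "tz": 0.18, "rx": 0, "ry": 0, "rz": 0},
  {"tx": -1.5, "ty": 0.15, "tz": 0.18, "rx": 0, "ry": 0, "rz": 0},
])

```text
time: 21.45
position: [0.4443, -0.0621, 0.0682]
tool_rot: [0.069, 0.998, -0.0, 0.001]
ft_force: [-0.0, -0.9, -0.1]
grip_width: 0.0315
```

```bash
python3 -c "
from h import *
where()"
```

```text
gauge x,y mm [-53.84  -0.07] z 68.18 F gauge [ 0.08 -0.87 -0.15] t 21.45
```

Emit:
send_rows([
  {"tx": -0.1, "ty": 0.03, "tz": 0, "rx": 0, "ry": 0, "rz": 0},
  {"tx": -0.2, "ty": 0.03, "tz": 0, "rx": 0, "ry": 0, "rz": 0},
  {"tx": -0.3, "ty": 0.03, "tz": 0, "rx": 0, "ry": 0, "rz": 0},
  {"tx": -0.4, "ty": 0.03, "tz": 0, "rx": 0, "ry": 0, "rz": 0},
  {"tx": -0.4, "ty": 0.03, "tz": 0, "rx": 0, "ry": 0, "rz": 0},
])

```text
time: 21.87
position: [0.4472, -0.0619, 0.0681]
tool_rot: [0.069, 0.998, -0.0, 0.0]
ft_force: [-0.2, 0.7, -0.7]
grip_width: 0.0313
```

```bash
python3 -c "
from h import *
where()"
```

```text
gauge x,y mm [-51.07   0.46] z 68.06 F gauge [-0.33  0.66 -0.69] t 21.87
```

Emit:
send_rows([
  {"tx": -0.07, "ty": 0, "tz": 0, "rx": 0, "ry": 0, "rz": 0},
  {"tx": -0.14, "ty": 0, "tz": 0, "rx": 0, "ry": 0, "rz": 0},
  {"tx": -0.2, "ty": 0, "tz": 0, "rx": 0, "ry": 0, "rz": 0},
])

```text
time: 22.12
position: [0.4489, -0.0621, 0.0681]
tool_rot: [0.069, 0.998, 0.0, -0.0]
ft_force: [-0.5, -0.6, -1.0]
grip_width: 0.0318
```

Emit:
send_rows([
  {"tx": -0.07, "ty": 0, "tz": 0, "rx": 0, "ry": 0, "rz": 0},
  {"tx": -0.14, "ty": 0, "tz": 0, "rx": 0, "ry": 0, "rz": 0},
])

```text
time: 22.28
position: [0.4504, -0.0623, 0.0681]
tool_rot: [0.069, 0.998, 0.0, -0.0]
ft_force: [-0.2, 0.2, -0.3]
grip_width: 0.0315
```

Emit:
send_rows([
  {"tx": -0.07, "ty": 0, "tz": 0, "rx": 0, "ry": 0, "rz": 0},
  {"tx": -0.14, "ty": 0, "tz": 0, "rx": 0, "ry": 0, "rz": 0},
])

```text
time: 22.45
position: [0.4518, -0.0625, 0.0681]
tool_rot: [0.069, 0.998, -0.0, 0.0]
ft_force: [-0.1, 0.9, -0.1]
grip_width: 0.0317
```

```bash
python3 -c "
from h import *
where()"
```

```text
gauge x,y mm [-46.4   0.5] z 68.07 F gauge [-0.18  0.92 -0.06] t 22.45
```

Emit:
send_rows([
  {"tx": -0.07, "ty": 0, "tz": 0, "rx": 0, "ry": 0, "rz": 0},
  {"tx": -0.14, "ty": 0, "tz": 0, "rx": 0, "ry": 0, "rz": 0},
])

```text
time: 22.62
position: [0.4532, -0.0627, 0.0681]
tool_rot: [0.069, 0.998, -0.0, 0.0]
ft_force: [0.2, -0.0, -1.5]
grip_width: 0.0313
```

Emit:
send_rows([
  {"tx": -0.07, "ty": 0, "tz": 0, "rx": 0, "ry": 0, "rz": 0},
  {"tx": -0.14, "ty": 0, "tz": 0, "rx": 0, "ry": 0, "rz": 0},
])

```text
time: 22.78
position: [0.4545, -0.0629, 0.0681]
tool_rot: [0.069, 0.998, -0.0, -0.0]
ft_force: [0.4, -0.2, -0.9]
grip_width: 0.0313
```

```bash
python3 -c "
from h import *
where()"
```

```text
gauge x,y mm [-43.62   0.51] z 68.07 F gauge [ 0.38 -0.16 -0.91] t 22.78
```

Emit:
send_rows([
  {"tx": -0.07, "ty": 0, "tz": 0, "rx": 0, "ry": 0, "rz": 0},
  {"tx": -0.14, "ty": 0, "tz": 0, "rx": 0, "ry": 0, "rz": 0},
])

```text
time: 22.95
position: [0.4559, -0.0631, 0.0681]
tool_rot: [0.069, 0.998, 0.0, -0.0]
ft_force: [0.7, -0.8, -0.1]
grip_width: 0.0313
```

Emit:
send_rows([
  {"tx": -0.07, "ty": 0, "tz": 0, "rx": 0, "ry": 0, "rz": 0},
  {"tx": -0.14, "ty": 0, "tz": 0, "rx": 0, "ry": 0, "rz": 0},
])

```text
time: 23.12
position: [0.4573, -0.0633, 0.0681]
tool_rot: [0.069, 0.998, -0.0, -0.0]
ft_force: [-0.4, 0.6, -1.1]
grip_width: 0.0315
```

```bash
python3 - <<'E'
from h import *
where()
d,T,o=wrist()
cv2.imwrite("pics/w14.png",cv2.resize(d["color"][:,:,::-1][250:365,260:385],None,fx=6,fy=5,interpolation=cv2.INTER_CUBIC))
E
```

```text
gauge x,y mm [-40.81   0.46] z 68.07 F gauge [-0.44  0.53 -1.12] t 23.12
```

View pics/w14.png

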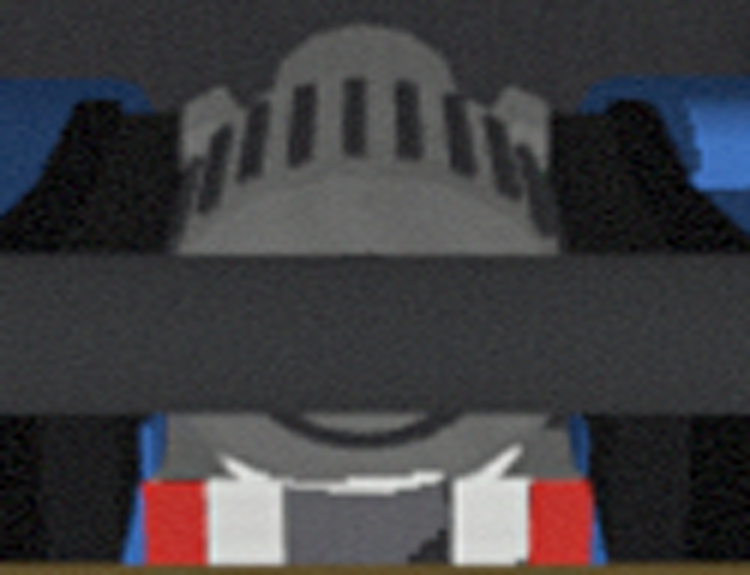

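Emit:
send_rows([
  {"tx": -0.07, "ty": 0, "tz": 0, "rx": 0, "ry": 0, "rz": 0},
  {"tx": -0.14, "ty": 0, "tz": 0, "rx": 0, "ry": 0, "rz": 0},
  {"tx": -0.2, "ty": 0, "tz": 0, "rx": 0, "ry": 0, "rz": 0},
])

```text
time: 23.42
position: [0.4593, -0.0635, 0.0681]
tool_rot: [0.069, 0.998, 0.0, 0.0]
ft_force: [-0.1, -0.3, -0.7]
grip_width: 0.0313
```

Emit:
send_rows([
  {"tx": -0.07, "ty": 0, "tz": 0, "rx": 0, "ry": 0, "rz": 0},
  {"tx": -0.14, "ty": 0, "tz": 0, "rx": 0, "ry": 0, "rz": 0},
  {"tx": -0.2, "ty": 0, "tz": 0, "rx": 0, "ry": 0, "rz": 0},
])

```text
time: 23.67
position: [0.4613, -0.0638, 0.0681]
tool_rot: [0.069, 0.998, -0.0, 0.0]
ft_force: [-0.0, 0.5, -0.8]
grip_width: 0.0311
```

Emit:
send_rows([
  {"tx": -0.07, "ty": 0, "tz": 0, "rx": 0, "ry": 0, "rz": 0},
  {"tx": -0.14, "ty": 0, "tz": 0, "rx": 0, "ry": 0, "rz": 0},
  {"tx": -0.2, "ty": 0, "tz": 0, "rx": 0, "ry": 0, "rz": 0},
])

```text
time: 23.92
position: [0.4633, -0.0641, 0.0681]
tool_rot: [0.069, 0.998, -0.0, 0.0]
ft_force: [0.0, -0.1, -0.7]
grip_width: 0.0312
```

```bash
python3 -c "
from h import *
where()"
```

```text
gauge x,y mm [-34.8    0.44] z 68.07 F gauge [ 0.03 -0.05 -0.75] t 23.92
```

Emit:
send_rows([
  {"tx": -0.15, "ty": 0, "tz": 0, "rx": 0, "ry": 0, "rz": 0},
  {"tx": -0.3, "ty": 0, "tz": 0, "rx": 0, "ry": 0, "rz": 0},
  {"tx": -0.45, "ty": 0, "tz": 0, "rx": 0, "ry": 0, "rz": 0},
  {"tx": -0.6, "ty": 0, "tz": 0, "rx": 0, "ry": 0, "rz": 0},
  {"tx": -0.8, "ty": 0, "tz": 0, "rx": 0, "ry": 0, "rz": 0},
])

```text
time: 24.33
position: [0.4712, -0.0652, 0.0681]
tool_rot: [0.069, 0.998, 0.0, -0.0]
ft_force: [-0.4, 0.2, -0.9]
grip_width: 0.031
```

Emit:
send_rows([
  {"tx": -0.2, "ty": 0, "tz": 0, "rx": 0, "ry": 0, "rz": 0},
  {"tx": -0.4, "ty": 0, "tz": 0, "rx": 0, "ry": 0, "rz": 0},
  {"tx": -0.6, "ty": 0, "tz": 0, "rx": 0, "ry": 0, "rz": 0},
  {"tx": -0.8, "ty": 0, "tz": 0, "rx": 0, "ry": 0, "rz": 0},
  {"tx": -1.0, "ty": 0, "tz": 0, "rx": 0, "ry": 0, "rz": 0},
])

```text
time: 24.75
position: [0.4813, -0.0666, 0.0681]
tool_rot: [0.069, 0.998, -0.0, 0.0]
ft_force: [0.2, -0.5, -1.0]
grip_width: 0.0312
```

```bash
python3 -c "
from h import *
where()"
```

```text
gauge x,y mm [-16.65   0.39] z 68.07 F gauge [ 0.25 -0.45 -1.04] t 24.75
```

Emit:
send_rows([
  {"tx": -0.1, "ty": 0, "tz": 0, "rx": 0, "ry": 0, "rz": 0},
  {"tx": -0.2, "ty": 0, "tz": 0, "rx": 0, "ry": 0, "rz": 0},
  {"tx": -0.3, "ty": 0, "tz": 0, "rx": 0, "ry": 0, "rz": 0},
  {"tx": -0.4, "ty": 0, "tz": 0, "rx": 0, "ry": 0, "rz": 0},
])

```text
time: 25.08
position: [0.485, -0.0671, 0.068]
tool_rot: [0.069, 0.998, 0.0, -0.0]
ft_force: [-0.9, 0.4, -0.7]
grip_width: 0.0317
```

Emit:
send_rows([
  {"tx": -0.07, "ty": 0, "tz": 0, "rx": 0, "ry": 0, "rz": 0},
  {"tx": -0.14, "ty": 0, "tz": 0, "rx": 0, "ry": 0, "rz": 0},
])

```text
time: 25.25
position: [0.4864, -0.0673, 0.0681]
tool_rot: [0.069, 0.998, 0.0, -0.0]
ft_force: [0.1, 0.3, -1.5]
grip_width: 0.0313
```

Emit:
send_rows([
  {"tx": -0.05, "ty": 0, "tz": 0, "rx": 0, "ry": 0, "rz": 0},
  {"tx": -0.1, "ty": 0, "tz": 0, "rx": 0, "ry": 0, "rz": 0},
])

```text
time: 25.42
position: [0.4871, -0.0673, 0.068]
tool_rot: [0.069, 0.998, 0.0, -0.0]
ft_force: [-0.6, 0.8, -0.1]
grip_width: 0.0312
```

```bash
python3 -c "
from h import *
where()"
```

```text
gauge x,y mm [-10.72   0.46] z 68.01 F gauge [-0.68  0.72 -0.14] t 25.42
```

Emit:
send_rows([
  {"tx": -0.05, "ty": 0, "tz": 0, "rx": 0, "ry": 0, "rz": 0},
  {"tx": -0.05, "ty": 0, "tz": 0, "rx": 0, "ry": 0, "rz": 0},
])

```text
time: 25.58
position: [0.4874, -0.0672, 0.068]
tool_rot: [0.069, 0.998, 0.0, -0.001]
ft_force: [-0.6, 0.8, -0.8]
grip_width: 0.0312
```

Emit:
send_rows([
  {"tx": -0.05, "ty": 0, "tz": 0, "rx": 0, "ry": 0, "rz": 0},
  {"tx": -0.05, "ty": 0, "tz": 0, "rx": 0, "ry": 0, "rz": 0},
])

```text
time: 25.75
position: [0.4877, -0.0672, 0.0679]
tool_rot: [0.069, 0.998, 0.0, -0.001]
ft_force: [-1.4, 1.9, -1.7]
grip_width: 0.0315
```

```bash
python3 -c "
from h import *
where()"
```

```text
gauge x,y mm [-10.14   0.61] z 67.94 F gauge [-1.61  1.73 -1.7 ] t 25.75
```

Contact with a +y push, so the -y anvil is touching. I'll shift slightly to +y and feed on gently.

Emit:
send_rows([
  {"tx": 0, "ty": 0.04, "tz": 0, "rx": 0, "ry": 0, "rz": 0},
  {"tx": -0.05, "ty": 0.04, "tz": 0, "rx": 0, "ry": 0, "rz": 0},
  {"tx": -0.05, "ty": 0.04, "tz": 0, "rx": 0, "ry": 0, "rz": 0},
])

```text
time: 26.0
position: [0.488, -0.0671, 0.0679]
tool_rot: [0.069, 0.998, 0.0, -0.001]
ft_force: [-2.7, -0.8, -0.4]
grip_width: 0.0316
```

```bash
python3 -c "
from h import *
where()"
```

```text
gauge x,y mm [-9.9   0.74] z 67.92 F gauge [-2.59 -1.12 -0.41] t 26.0
```

Emit:
send_rows([
  {"tx": -0.06, "ty": 0, "tz": 0, "rx": 0, "ry": 0, "rz": 0},
  {"tx": -0.06, "ty": 0, "tz": 0, "rx": 0, "ry": 0, "rz": 0},
])

```text
time: 26.17
position: [0.4882, -0.0672, 0.0679]
tool_rot: [0.069, 0.998, 0.0, -0.001]
ft_force: [-4.5, -1.0, 0.6]
grip_width: 0.0316
```

```bash
python3 -c "
from h import *
where()"
```

```text
gauge x,y mm [-9.68  0.75] z 67.91 F gauge [-4.29 -1.62  0.62] t 26.17
```

Emit:
send_rows([
  {"tx": -0.06, "ty": 0, "tz": 0, "rx": 0, "ry": 0, "rz": 0},
  {"tx": -0.06, "ty": 0, "tz": 0, "rx": 0, "ry": 0, "rz": 0},
])

```text
time: 26.33
position: [0.4883, -0.0671, 0.0679]
tool_rot: [0.069, 0.998, 0.0, -0.002]
ft_force: [-5.6, -1.0, 1.7]
grip_width: 0.0311
```

```bash
python3 - <<'E'
from h import *
where()
d,T,o=wrist()
cv2.imwrite("pics/w15.png",cv2.resize(d["color"][:,:,::-1][250:365,260:385],None,fx=6,fy=5,interpolation=cv2.INTER_CUBIC))
d=robot.camera("scene");cv2.imwrite("pics/s15.png",cv2.resize(d["color"][:,:,::-1][190:290,230:350],None,fx=6,fy=6,interpolation=cv2.INTER_CUBIC))
where()
E
```

```text
gauge x,y mm [-9.57  0.78] z 67.88 F gauge [-5.45 -1.76  1.7 ] t 26.33
gauge x,y mm [-9.59  0.76] z 67.85 F gauge [-5.4  -2.82  1.64] t 26.43
```

View pics/w15.png

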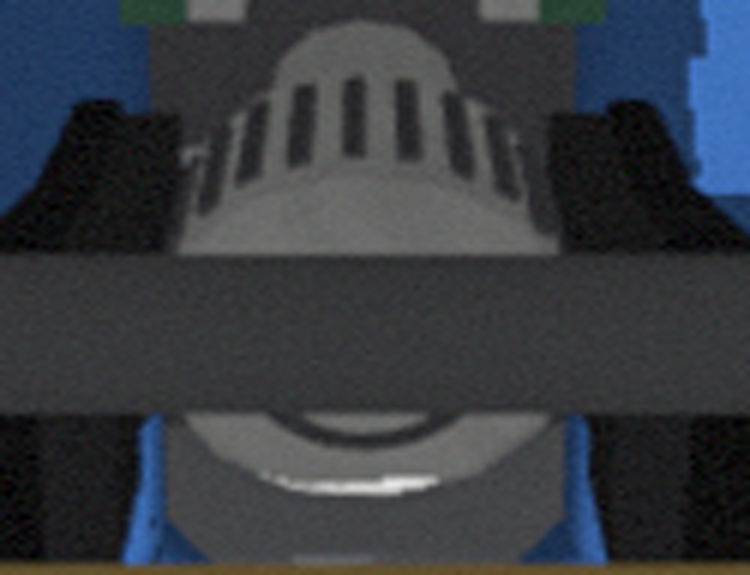

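View pics/s15.png

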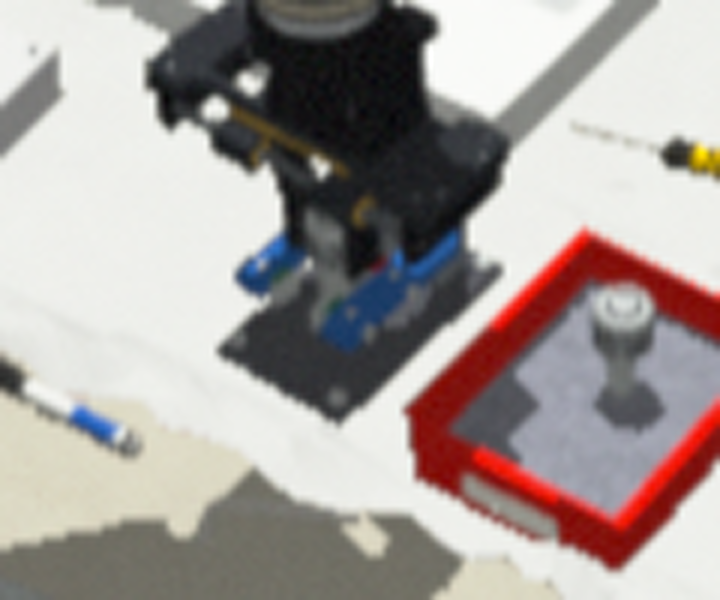

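Emit:
send_rows([
  {"tx": 0, "ty": -0.03, "tz": 0, "rx": 0, "ry": 0, "rz": 0},
  {"tx": -0.03, "ty": -0.03, "tz": 0, "rx": 0, "ry": 0, "rz": 0},
  {"tx": -0.03, "ty": -0.03, "tz": 0, "rx": 0, "ry": 0, "rz": 0},
])

```text
time: 26.68
position: [0.4883, -0.0672, 0.0678]
tool_rot: [0.069, 0.998, 0.0, -0.002]
ft_force: [-6.4, -0.8, 1.4]
grip_width: 0.0311
```

```bash
python3 -c "
from h import *
where()"
```

```text
gauge x,y mm [-9.58  0.74] z 67.83 F gauge [-6.22 -1.69  1.44] t 26.68
```

It's stopped squarely at NO-GO: 6 N, no advance, and held laterally by both anvils. The pin is good, so it goes to the green bin. I'll back off, then lift.

Emit:
send_rows([
  {"tx": 0.3, "ty": 0, "tz": 0, "rx": 0, "ry": 0, "rz": 0},
  {"tx": 0.6, "ty": 0, "tz": 0, "rx": 0, "ry": 0, "rz": 0},
  {"tx": 0.7, "ty": 0, "tz": -2, "rx": 0, "ry": 0, "rz": 0},
  {"tx": 0.7, "ty": 0, "tz": -5, "rx": 0, "ry": 0, "rz": 0},
  {"tx": 0.7, "ty": 0, "tz": -9, "rx": 0, "ry": 0, "rz": 0},
], squeeze=25)

```text
time: 27.1
position: [0.4831, -0.0666, 0.1575]
tool_rot: [0.069, 0.998, 0.001, -0.001]
ft_force: [0.3, -0.5, -1.1]
grip_width: 0.0311
```

```bash
python3 -c "
from h import *
go(.57,-.38,.16,-.08)"
```

```text
t [-12.93 -29.84  -0.31] r [ 0.001  -0.0021 -0.0583] dist 32.52 time 27.1
```

Emit:
send_rows([
  {"tx": -12.9, "ty": -29.8, "tz": -1.5, "rx": 0, "ry": 0, "rz": -0.058},
  {"tx": -12.9, "ty": -29.8, "tz": -1.5, "rx": 0, "ry": 0, "rz": -0.058},
  {"tx": -12.9, "ty": -29.8, "tz": -1.5, "rx": 0, "ry": 0, "rz": -0.058},
  {"tx": -12.9, "ty": -29.8, "tz": -1.5, "rx": 0, "ry": 0, "rz": -0.058},
  {"tx": -12.9, "ty": -29.8, "tz": -1.5, "rx": 0, "ry": 0, "rz": -0.058},
])

```text
time: 27.52
position: [0.5407, -0.27, 0.1686]
tool_rot: [0.04, 0.999, -0.001, 0.002]
ft_force: [1.0, 0.5, -1.2]
grip_width: 0.0311
```

```bash
python3 -c "
from h import *
go(.57,-.38,.14,-.08)"
```

```text
t [ -3.79 -10.73   2.9 ] r [-0.002   0.0042  0.0001] dist 11.74 time 27.52
```

Emit:
send_rows([
  {"tx": -3.8, "ty": -10.7, "tz": 2, "rx": 0, "ry": 0, "rz": 0},
  {"tx": -3.8, "ty": -10.7, "tz": 2, "rx": 0, "ry": 0, "rz": 0},
  {"tx": -3.8, "ty": -10.7, "tz": 3, "rx": 0, "ry": 0, "rz": 0},
  {"tx": -3.8, "ty": -10.7, "tz": 4, "rx": 0, "ry": 0, "rz": 0},
  {"tx": -3.8, "ty": -10.7, "tz": 4, "rx": 0, "ry": 0, "rz": 0},
])

```text
time: 27.93
position: [0.5678, -0.3784, 0.1248]
tool_rot: [0.041, 0.999, 0.001, -0.001]
ft_force: [-1.1, 0.7, -1.4]
grip_width: 0.0316
```

```bash
python3 - <<'E'
from h import *
go(.57,-.38,.0605,-.08)
d,T,o=wrist();cv2.imwrite("pics/w16.png",d["color"][:,:,::-1])
E
```

```text
t [-0.24 -0.15  6.43] r [ 0.0017 -0.0013 -0.0028] dist 6.44 time 27.93
```

View pics/w16.png

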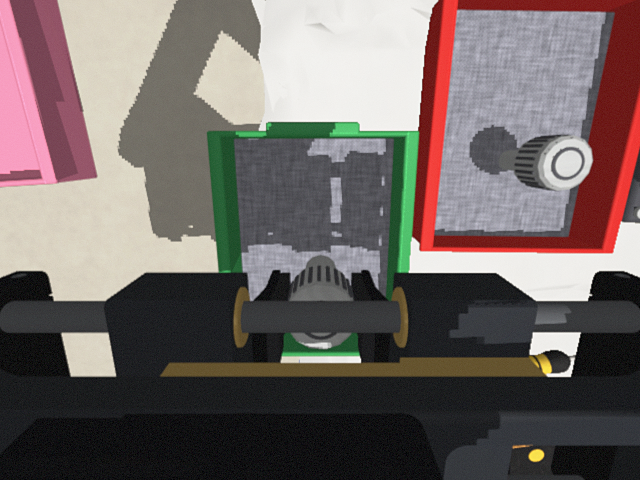

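Emit:
send_rows([
  {"tx": 0, "ty": -0.1, "tz": 2, "rx": 0, "ry": 0, "rz": 0},
  {"tx": 0, "ty": -0.1, "tz": 4, "rx": 0, "ry": 0, "rz": 0},
  {"tx": 0, "ty": -0.1, "tz": 5.5, "rx": 0, "ry": 0, "rz": 0},
  {"tx": 0, "ty": -0.1, "tz": 6.1, "rx": 0, "ry": 0, "rz": 0},
  {"tx": 0, "ty": -0.1, "tz": 6.1, "rx": 0, "ry": 0, "rz": 0},
])

```text
time: 28.4
position: [0.5679, -0.3758, 0.0658]
tool_rot: [0.039, 0.999, 0.001, -0.001]
ft_force: [0.6, -0.1, -0.2]
grip_width: 0.0311
```

Emit:
send_rows([
  {"tx": 0, "ty": 0, "tz": 0, "rx": 0, "ry": 0, "rz": 0},
  {"tx": 0, "ty": 0, "tz": 0, "rx": 0, "ry": 0, "rz": 0},
  {"tx": 0, "ty": 0, "tz": 0, "rx": 0, "ry": 0, "rz": 0},
])

```text
time: 28.65
position: [0.5693, -0.3784, 0.0684]
tool_rot: [0.04, 0.999, -0.001, 0.001]
ft_force: [0.5, 0.1, -0.5]
grip_width: 0.0309
```

Emit:
send_rows([
  {"tx": 0, "ty": 0, "tz": 0.4, "rx": 0, "ry": 0, "rz": 0},
  {"tx": 0, "ty": 0, "tz": 0.8, "rx": 0, "ry": 0, "rz": 0},
  {"tx": 0, "ty": 0, "tz": 0.8, "rx": 0, "ry": 0, "rz": 0},
  {"tx": 0, "ty": 0, "tz": 0.8, "rx": 0, "ry": 0, "rz": 0},
])

```text
time: 28.98
position: [0.5682, -0.3779, 0.0584]
tool_rot: [0.04, 0.999, 0.0, -0.0]
ft_force: [0.4, -0.0, -1.0]
grip_width: 0.0316
```

Emit:
send_rows([
  {"tx": 0, "ty": 0, "tz": 0, "rx": 0, "ry": 0, "rz": 0},
  {"tx": 0, "ty": 0, "tz": 0, "rx": 0, "ry": 0, "rz": 0},
  {"tx": 0, "ty": 0, "tz": 0, "rx": 0, "ry": 0, "rz": 0},
  {"tx": 0, "ty": 0, "tz": 0, "rx": 0, "ry": 0, "rz": 0},
  {"tx": 0, "ty": 0, "tz": 0, "rx": 0, "ry": 0, "rz": 0},
], claw=6)

```text
time: 29.4
position: [0.5684, -0.378, 0.0588]
tool_rot: [0.04, 0.999, -0.0, 0.0]
ft_force: [0.1, 0.1, 0.1]
grip_width: 0.0556
```

Emit:
send_rows([
  {"tx": 0, "ty": 0, "tz": -2, "rx": 0, "ry": 0, "rz": 0},
  {"tx": 0, "ty": 0, "tz": -5, "rx": 0, "ry": 0, "rz": 0},
  {"tx": 0, "ty": 0, "tz": -9, "rx": 0, "ry": 0, "rz": 0},
  {"tx": -3, "ty": 0, "tz": -12, "rx": 0, "ry": 0, "rz": 0},
  {"tx": -6, "ty": 0, "tz": -14, "rx": 0, "ry": 0, "rz": 0},
])

```text
time: 29.82
position: [0.6284, -0.3838, 0.2032]
tool_rot: [0.041, 0.999, -0.001, 0.001]
ft_force: [0.8, -1.0, 0.4]
grip_width: 0.0597
```

Emit:
send_rows([
  {"tx": 0, "ty": 0, "tz": 0, "rx": 0, "ry": 0, "rz": 0},
  {"tx": 0, "ty": 0, "tz": 0, "rx": 0, "ry": 0, "rz": 0},
  {"tx": 0, "ty": 0, "tz": 0, "rx": 0, "ry": 0, "rz": 0},
])

```text
time: 30.07
position: [0.6271, -0.382, 0.1976]
tool_rot: [0.04, 0.999, 0.001, -0.001]
ft_force: [-0.4, 0.4, -0.8]
grip_width: 0.0603
```

```bash
python3 - <<'E'
from h import *
d,T,o=wrist();cv2.imwrite("pics/w17.png",d["color"][:,:,::-1])
d=robot.camera("scene");cv2.imwrite("pics/s17.png",cv2.resize(d["color"][:,:,::-1][170:320,170:440],None,fx=2.9,fy=2.9,interpolation=cv2.INTER_CUBIC))
E
```

```text
(no output)
```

View pics/s17.png

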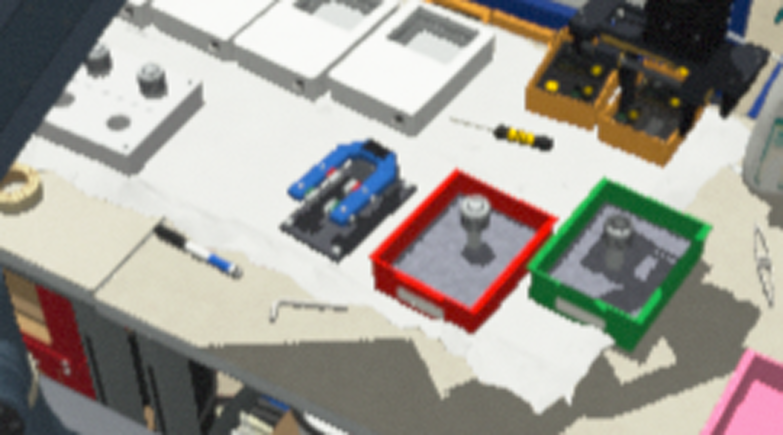

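View pics/w17.png

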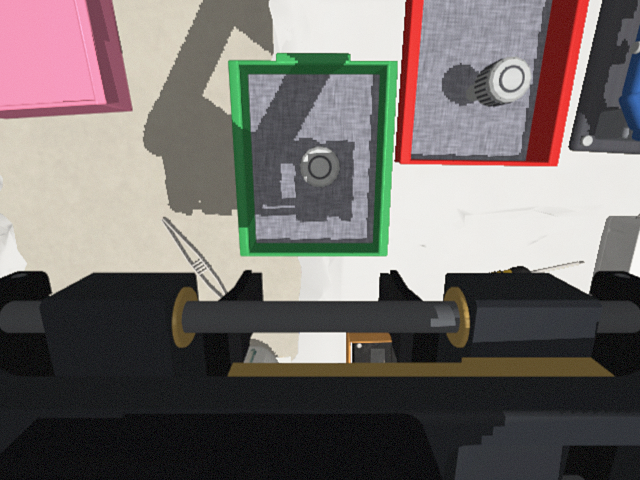

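One pin stands in each bin: green at (320,167) and red at (505,82). The front nests are empty, the rear pins are still in place, and the tools haven't been disturbed. Handing in.

```bash
python3 -c "
from rig import robot
print(robot.hand_in())"
```

```text
the job is handed in; nothing more can be done
None
```

I tested both front pins in the snap gauge and put each in its bin. The job was handed in at about 30 s on the robot clock, and no verdict was reported.

- **Front-right pin:** it passed GO and NO-GO with only sensor noise on the force, its axis reaching about gauge x +19 mm. That makes it undersize, so it is in the red bin. The pink look-alike was not touched.
- **Front-left pin:** it passed GO freely and was stopped by NO-GO at about 6 N, held by both anvils. That makes it good, so it is in the green bin.

**Last checks:** the final pictures show one pin standing clear of the walls in each bin and both front nests empty. The gripper is clear, the gauge is in place and the tools are where they lay. The rear-right pin shows in its nest. The rear-left one is half hidden by the arm in that last picture and was fully visible earlier.

**What disagreed:**
- The wrist camera was about 1.3 mm off sideways against the gripped pin; I corrected for this.
- The good pin's stop read about -9.6 mm instead of the nominal -8 mm, within the 2 mm calibration.
- The good pin first touched one NO-GO anvil slightly off centre, at under 3 N. I re-centred it before the final press.

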